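# Jog a pack of ornament blanks and mark it under the punch

### The job

Stack all the ply blanks on the jig's sled, pencil crosses up and all at the end towards the punch, and tap the stack until its edges are flush against both fences. Then slide the sled until the crosses sit right under the punch tip, press the punch down firmly on the top blank and let it spring back. Finally draw the sled fully home with the stack still flush, and leave the two loose pine cones and the roll of tape alone.

Things in the scene. Friction and masses are not known exactly. Their poses are not given: they have to be found in the camera images.
- blank1: A plain white-primed ply blank, 60 x 100 x 8 mm (x, y, z), about 45 g, lying flat on the table; three to five of the five are present. Origin: centre of its underside. z up through the face with the pencil cross; -y points along its length to the end with the cross.
- blank2: Another ply blank exactly like blank1 (60 x 100 x 8 mm, origin at the centre of the underside, -y towards the end with the cross); may be absent.
- blank3: Another ply blank exactly like blank1 (60 x 100 x 8 mm, origin at the centre of the underside, -y towards the end with the cross); may be absent.
- blank4: Another ply blank exactly like blank1 (60 x 100 x 8 mm, origin at the centre of the underside, -y towards the end with the cross); may be absent.
- blank5: Another ply blank exactly like blank1 (60 x 100 x 8 mm, origin at the centre of the underside, -y towards the end with the cross); may be absent.
- mark1 (a point): Centre of the pencil cross on the top face of blank1: at x = 0, y = -30 mm of the blank (20 mm from that end).
- mark2 (a point): Centre of the pencil cross on the top face of blank2: at x = 0, y = -30 mm of the blank (20 mm from that end).
- mark3 (a point): Centre of the pencil cross on the top face of blank3: at x = 0, y = -30 mm of the blank (20 mm from that end).
- mark4 (a point): Centre of the pencil cross on the top face of blank4: at x = 0, y = -30 mm of the blank (20 mm from that end).
- mark5 (a point): Centre of the pencil cross on the top face of blank5: at x = 0, y = -30 mm of the blank (20 mm from that end).
- jig: Fixed ply base board of the sliding jig, 140 mm (x, from -85 to +55) by 400 mm (y, +-200), 12 mm thick, two aluminium runners on it. Origin on the table. The sled rides on it along y.
- sled_seat (a point): Point on the sled's floor, 22 mm above the table; moves with the sled, axes parallel to the jig's. It is where the centre of the underside of the lowest blank comes when flush against both fences with its cross towards -y. The floor reaches from x = -85 to +44 mm and y = -86 to +61 mm; its -x and -y sides are open.
- sled_corner (a point): Inside corner of the sled's two wooden fences, at floor level (sled_seat + 30 mm x, + 50 mm y). From it the far fence (14 mm thick) runs 135 mm to -y and the end fence (12 mm thick) 115 mm to -x; both are 44 mm high. No finger fits between a fence and a flush blank: set blanks down 25 to 30 mm short of the far fence and 20 mm short of the end fence, then tap them across.
- sled_handle (a point): Top centre of the sled's handle, an upright black block 20 mm (x) by 24 mm (y), 55 mm tall from floor level, at x = 0, y = +97 mm from sled_seat, outside the end fence.
- sled (a joint): How far the sled has been slid from its home stop: 0 = home, grows as the sled moves towards jig -y (towards the punch), to 0.245 m. Rubs with about 3 N and stays where it is left.
- punch: Spring-up plunger of the hand marking punch; origin at its pointed tip, z up. Raised, the tip is 78 mm above the table. Its black round cap, 40 mm across, has its top 156 mm above the tip; pressing the cap lowers the tip (stroke 55 mm; about 3 N at first and 1 N more per 10 mm), let go it springs up. It stands on the line that the crosses of flush blanks travel.
- stand: Fixed steel stand of the punch; origin on the table plane straight below the punch tip, axes parallel to the jig's. Its column (24 mm radius at most, 200 mm high) stands beyond the jig at x = +120 mm; its green arm, 36 mm wide (y) and from 110 to 150 mm above the table, reaches from there to x = -20 mm and guides the plunger.
- tape: Bystander: roll of masking tape lying flat, 110 mm across, 30 mm high; origin at the centre of its underside. Leave alone.
- cone1: Bystander: pine cone standing upright, 62 mm across, 68 mm tall; origin at its foot. Leave alone.
- cone2: Bystander: pine cone standing upright, 75 mm across, 82 mm tall; origin at its foot. Leave alone.
Not all that is in view belongs to the job. Leave any pink look-alike of the blank1 alone. Leave any black look-alike of the blank2 alone.

How it is judged:
By the outcome, as a careful person would: the job done as asked, in the order asked, and still so for the second after the job is handed in, with the robot touching nothing.
Of blank1, blank2, blank3, blank4, blank5 only 3 to 5 are there at a start; the rules pass over those that are not, and their reading is None.
At some moment in a run one of blank1, blank2, blank3, blank4, blank5 may be knocked a few centimetres aside while the robot is not near it.
Once in a run the grip may slacken for a moment while it holds something.
It also fails if it takes over 210 s, if anything falls off the work surface, if the arm or the gripper's body presses on something with over 40 N, if the wrist force passes 120 N, or if a joint passes its speed limit or range.

### The arm

A 6-joint arm with a two-finger parallel gripper is mounted at the origin on the work surface. World frame = base frame: x ahead of the robot, y to its left, z up, the work surface at z = 0. Lengths are in m, angles in degrees, forces in N, time in s.
With the tool pointing down it reaches from about 0.35 to 0.875 m from the base axis. Payload 4.2 kg.
Tool frame: the origin (TCP) lies midway between the tips of the shut fingers; the grasp point (between the pads) lies 19 mm behind it (r.grasp_offset is the distance from the TCP to the grasp point, in m); z points along the fingers, y is the direction in which the jaws open and shut (so a half turn about z gives the same grasp; the last joint's range is limited). The gripper opens to 87 mm and grips with 3 to 60 N. Pads are 19 mm wide; open, the fingers measure 117 mm over their backs; the gripper's body (75 mm by 190 mm) begins 51 mm behind the grasp point.
Start: joints at [79.561, 22.042, 0.453, 0, -68.411, -14.817], TCP at [0.267, 0.565, 0.223] pointing down, gripper open.
Joint ranges: [-179.83, 179.83], [-69.29, 118.12], [-61.27, 80.66], [-181.25, 117.63], [-171.15, -9.14], [-177.46, 177.46]. Speed limits (degrees/s): [159.86, 159.86, 180, 180, 180, 180].

### API

Orientations are given as a 3x3 rotation matrix whose columns are the frame's x, y, z axes.
In Python, from station import r gives the robot as it stands.
- The arm moves only by the shell command python3 -m crank 'ROWS'. ROWS is JSON, a list of rows, each a list of 3 entries, a list of its own where there are three numbers: the closure, from -1 (fully open) to 1 (shut), so that 0 is half open, then the shift along the tool's x, y, z as a fraction of full scale, then the turn, a rotation vector about the tool's x, y, z as a fraction of full scale. In form: [[fingers, [dx, dy, dz], [wx, wy, wz]], ...]. A call has 1 to 8 rows; each row shifts and turns the commanded pose from where the row before left it, along the tool's axes as they then stand; what a row does not reach is not made up. Full scale, the value 1, is 100 mm for a shift and 45 degrees for a turn. A row lasts 1/10 s, in which the tool goes at most 50 mm and 8.59 degrees, less where a joint would pass 70% of its speed; a pose out of reach is approached as far as the arm can. A call with a number of a shift or a turn outside -1 to 1 is refused whole. A call with a gripper value outside its range is refused whole. The fingers move at their own pace and stop on an object; the grip force is fixed at half the most. Time passes only in rows, so rows that do not move let the fingers close. It gives the time, the measured TCP pose, the force and the opening at its end, in the units of the state.
- r.sense(): the state, without advancing time (a new reading comes with each control period).
- r.capture(name): name is "scene" or "top"; returns a dict with "img" (480x640x3 uint8, blue, green, red), "fx", "fy", "cx", "cy" (pixels), "dist" ([k1, k2, p1, p2, k3] as OpenCV has them; the pictures are not rectified), "R" (3x3) and "t" (3): a world point X has camera coordinates R X + t. Camera axes: x right, y down, z forward; pixel columns grow to the right and rows downward; lengths in m; the calibration is good to about 2 mm. A picture is of the moment at which its call begins. There is no depth.
- r.finish_job(): hands the job in, once; it reports no verdict.
The state is a dict: "time_s": time; "joints": joint angles; "joint_velocities": joint speeds; "effort": joint torques, N m; "tcp_pos": TCP position; "ee_rot": TCP orientation; "wrist_force": force on the tool from outside, world axes, zero at the start; "moment": the same for the moment, N m; "gripper_width": opening from 0.0 (shut) to 1.0 (fully open).
Only numpy, scipy, OpenCV 4.12 (cv2) and the standard library are available. Lean on these libraries where they do the work, as an engineer would, in place of code of your own. Each camera call takes 0.05 s, during which the arm holds its last target.

## Working session

There is one attempt and no reset: what is moved stays moved. The work goes in short steps, Python scripts to look and compute and a shell command to move; the robot and the scene stay as the last step left them, time stands still between calls to the robot, and variables do not carry over. Pictures are saved under pics/ and viewed, and the job is handed in when it is done.

```bash
ls; mkdir -p pics; python3 - <<'E'
from station import r
import cv2,json
s=r.sense();print(s)
for n in("scene","top"):
    c=r.capture(n);cv2.imwrite(f"pics/{n}0.png",c["img"]);print(n,{k:(v if not hasattr(v,'tolist') else v.tolist()) for k,v in c.items() if k!="img"})
E
```

```text
pics
{'time_s': 0.0, 'joints': array([ 7.95613574e+01,  2.20906508e+01,  3.80118347e-01, -3.00229772e-02,
       -6.84109364e+01, -1.48167205e+01]), 'joint_velocities': array([ 0.08457211, -0.04996466,  0.06890855,  0.08380682, -0.02333903,
        0.05674343]), 'effort': array([ 1.46861244e-04, -3.90666747e+01,  1.87399954e+01,  4.21971962e+00,
        1.09886113e-02, -1.83489396e-04]), 'tcp_pos': array([0.26637779, 0.56472597, 0.2214604 ]), 'ee_rot': array([[ 9.04332746e-01, -4.26827294e-01, -8.63279136e-04],
       [-4.26828161e-01, -9.04330545e-01, -1.99661677e-03],
       [ 7.15208436e-05,  2.17407778e-03, -9.99997634e-01]]), 'wrist_force': array([-0.00764072,  0.04644819, -1.19735924]), 'moment': array([0.0285835 , 0.03141359, 0.03268734]), 'gripper_width': 1.00191012252801}
scene {'fx': 519.9633185509491, 'fy': 519.9633185509491, 'cx': 319.7753805864943, 'cy': 240.30055616901697, 'dist': [-0.1103044435200064, 0.0, 0.0, 0.0, 0.0], 'R': [[0.08129643631402494, 0.9966655018397944, 0.006983329082211899], [0.766030777704732, -0.057998365960183415, -0.640182034389463], [-0.6376423268978642, 0.05739396299594077, -0.7681915099504141]], 't': [-0.0030352945589980185, -0.3464064492490472, 1.6096541214775455]}
top {'fx': 592.4048555135735, 'fy': 592.4048555135735, 'cx': 313.12517854799546, 'cy': 240.30644186415134, 'dist': [-0.05297172553024028, 0.0, 0.0, 0.0, 0.0], 'R': [[-0.026047715802507674, -0.9996586561541314, -0.00202180058061778], [-0.994275322548025, 0.026116989333110633, -0.10360736383189567], [0.10362480144006266, -0.0006885087437186942, -0.9946162207013401]], 't': [-0.039561620093867725, 0.5372157586602341, 1.273293140695354]}
```

View pics/scene0.png

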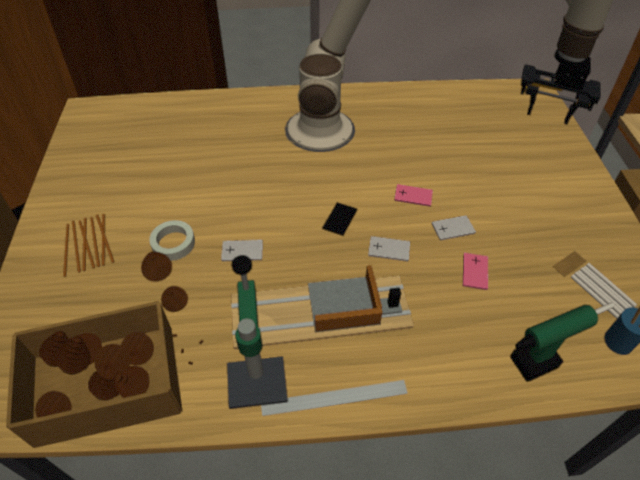

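View pics/top0.png

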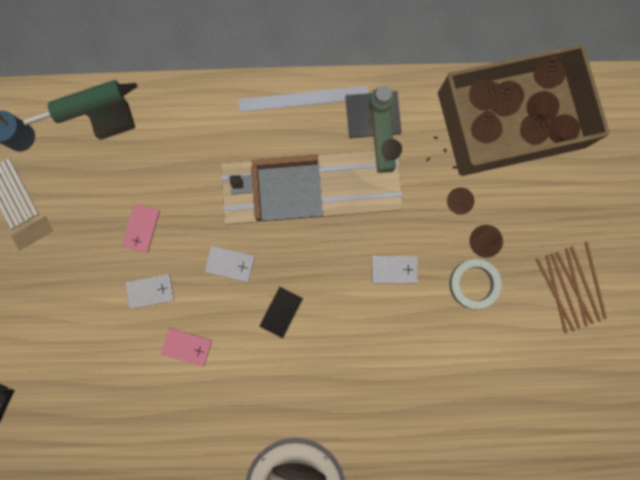

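Three white blanks are visible, all with crosses up. In the top view they are at about (229,264), (150,291) and (395,269). Look-alikes to leave alone are pink at (141,228) and (187,347), and black at (281,312). Next I'll measure them.

```bash
cat > h.py <<'E'
from station import r
import numpy as np, cv2
def ray(c,px):
    K=np.array([[c["fx"],0,c["cx"]],[0,c["fy"],c["cy"]],[0,0,1]])
    u=cv2.undistortPoints(np.array(px,float).reshape(-1,1,2),K,np.array(c["dist"],float)).reshape(-1,2)
    R=np.array(c["R"]);t=np.array(c["t"])
    d=np.c_[u,np.ones(len(u))]@R
    return -R.T@t,d
def plane(c,px,z):
    o,d=ray(c,px); return o+d*((z-o[2])/d[:,2])[:,None]
def proj(c,X):
    K=np.array([[c["fx"],0,c["cx"]],[0,c["fy"],c["cy"]],[0,0,1]])
    return cv2.projectPoints(np.array(X,float).reshape(-1,1,3),cv2.Rodrigues(np.array(c["R"]))[0],np.array(c["t"],float),K,np.array(c["dist"],float))[0].reshape(-1,2)
def tri(c1,p1,c2,p2):
    o1,d1=ray(c1,[p1]);o2,d2=ray(c2,[p2]);A=np.c_[d1[0],-d2[0]]
    s=np.linalg.lstsq(A,o2-o1,rcond=None)[0]
    a=o1+s[0]*d1[0];b=o2+s[1]*d2[0]; return (a+b)/2,np.linalg.norm(a-b)
def whites(c,z=0.008,amin=700,amax=6000):
    hsv=cv2.cvtColor(c["img"],cv2.COLOR_BGR2HSV)
    m=((hsv[...,1]<45)&(hsv[...,2]>130)).astype(np.uint8)
    m=cv2.morphologyEx(m,cv2.MORPH_CLOSE,np.ones((5,5)))
    out=[]
    for k in cv2.findContours(m,cv2.RETR_EXTERNAL,cv2.CHAIN_APPROX_NONE)[0]:
        if amin<cv2.contourArea(k)<amax:
            P=plane(c,k.reshape(-1,2),z)[:,:2]
            rc=cv2.minAreaRect((P*1000).astype(np.float32)); out.append((k.reshape(-1,2).mean(0),rc))
    return out
def crop(c,x0,x1,y0,y1,f,name):
    cv2.imwrite(name,cv2.resize(c["img"][y0:y1,x0:x1],None,fx=f,fy=f,interpolation=cv2.INTER_CUBIC))
E
python3 - <<'E'
from h import *
for n in("top","scene"):
    c=r.capture(n); print(n)
    for p,rc in whites(c): print(p.round(),np.round(rc[0],1),np.round(rc[1],1),round(rc[2],1))
    if n=="top":
        crop(c,120,430,220,320,2.5,"pics/blanks.png"); crop(c,210,415,75,235,3.9,"pics/jig.png")
    else: crop(c,215,425,235,415,3.3,"pics/jigs.png")
E
```

```text
top
[294. 462.] [59.4 -0.8] [192.2  76.6] 88.6
[149. 291.] [434.9 313.1] [ 60.5 100.4] 9.4
[476. 284.] [ 432.3 -413. ] [107.5 109.1] 87.2
[394. 269.] [ 470.4 -232.4] [100.  60.] 88.4
[229. 264.] [491.2 134.4] [100.4  60.1] 75.8
[ 13. 195.] [665.4 638.8] [154.3  73.5] 28.5
[302.  98.] [866.2 -40. ] [ 31.6 299.1] 4.4
scene
[334. 398.] [872.4 -38.8] [ 29.  296.1] 4.4
[603. 292.] [671.9 624.8] [146.2 103. ] 28.5
[171. 237.] [ 415.4 -411.8] [107.7 106.9] 85.5
```

View pics/blanks.png

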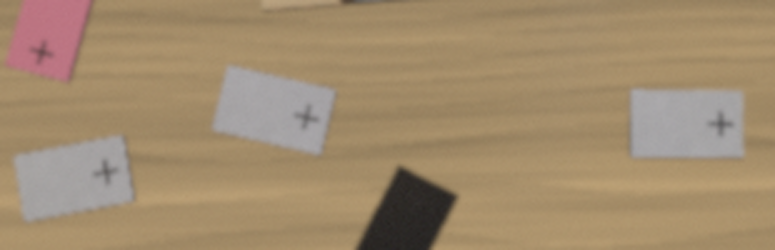

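View pics/jig.png

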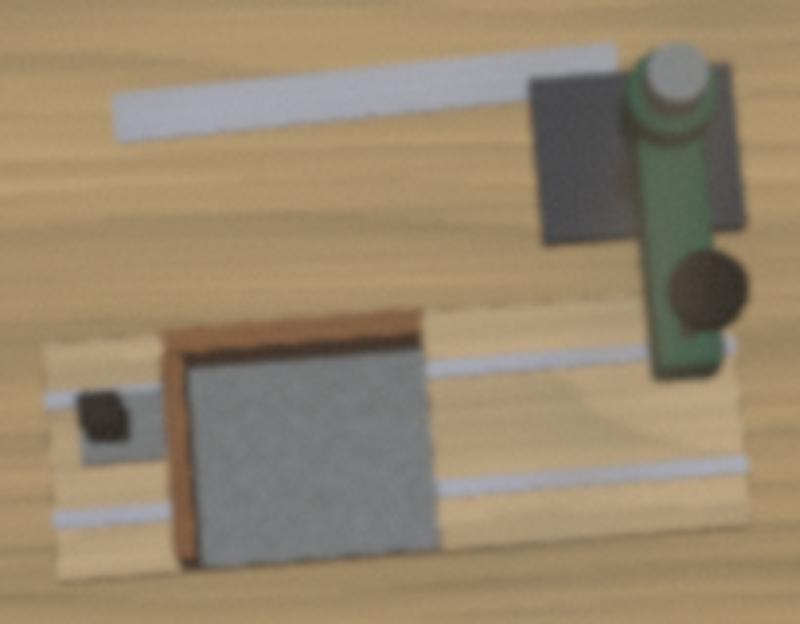

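View pics/jigs.png

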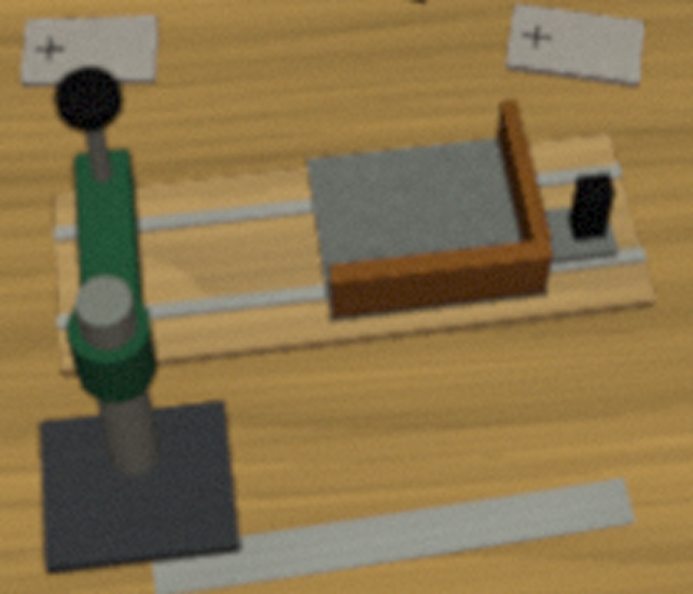

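All three blanks measure 60x100 mm and each has its cross on the right (-y) end. The crosses are at about (408,270), (243,266) and (163,288). Next is the jig pose.

```bash
python3 - <<'E'
from h import *
T=r.capture("top");S=r.capture("scene")
f=lambda x,y:(210+x/3.9-.37,75+y/3.9-.37)
g=lambda x,y:(215+x/3.3-.35,235+y/3.3-.35)
b=plane(T,[f(43,345),f(58,581),f(749,523),f(733,300)],.012)
print("board",b.round(4)[:,:2].tolist(),[np.linalg.norm(b[i]-b[(i+1)%4]).round(4) for i in range(4)])
rn=plane(T,[f(47,402),f(640,355),f(55,520),f(747,465)],.014);
for a,c in((0,1),(2,3)):
    d=rn[a]-rn[c];print("runner ang of +y",np.degrees(np.arctan2(-d[0],d[1])))
# from scene too
b2=plane(S,[g(652,302),g(65,372),g(55,200),g(612,138)],.012);print("board scene(+y+x,-y+x,-y-x,+y-x)",b2.round(4)[:,:2].tolist())
print("floor -x-y (top)",plane(T,[f(440,547)],.022),"far fence top end inner/outer",plane(T,[f(422,335),f(420,308)],.066), "end fence top -x end",plane(T,[f(181,567),f(198,566)],.066),"outer corner",plane(T,[f(163,332)],.066))
print("floor scene -x-y",plane(S,[g(310,160)],.022),"fence outer top corner",plane(S,[g(548,263)],.066),"far fence end outer top",plane(S,[g(331,284)],.066))
# gray floor mask extents
for n,c in(("top",T),("scene",S)):
    v=c["img"].max(2); 
    m=(v<70).astype(np.uint8)
    for k in cv2.findContours(m,cv2.RETR_EXTERNAL,cv2.CHAIN_APPROX_NONE)[0]:
        A=cv2.contourArea(k)
        if A>50 and A<1500:
            M=cv2.minEnclosingCircle(k);print(n,A,np.round(M[0],1),round(M[1],1))
pt,e=tri(T,f(710,290),S,g(89,98));print("cap",pt,e)
pt,e=tri(T,f(108,416),S,g(591,176));print("handle?",pt,e)
E
```

```text
board [[0.7185, 0.1507], [0.5803, 0.1433], [0.6035, -0.2536], [0.7345, -0.2499]] [np.float64(0.1384), np.float64(0.3975), np.float64(0.1311), np.float64(0.401)]
runner ang of +y 3.08179600525428
runner ang of +y 3.0898998735293453
board scene(+y+x,-y+x,-y-x,+y-x) [[0.7228, 0.1502], [0.745, -0.2425], [0.6091, -0.2521], [0.5859, 0.1473]]
floor -x-y (top) [[ 0.59269314 -0.07573925  0.022     ]] far fence top end inner/outer [[ 0.70528093 -0.06828209  0.066     ]
 [ 0.72063496 -0.06758486  0.066     ]] end fence top -x end [[0.57889686 0.06746349 0.066     ]
 [0.57920162 0.05811551 0.066     ]] outer corner [[0.71090147 0.07546818 0.066     ]]
floor scene -x-y [[ 0.59528697 -0.07178367  0.022     ]] fence outer top corner [[0.71913266 0.0743082  0.066     ]] far fence end outer top [[ 0.72369808 -0.06665212  0.066     ]]
top 597.5 [298.  474.5] 26.4
top 211.5 [  0.5 402. ] 17.0
top 995.5 [280.5 312. ] 24.0
top 70.5 [490. 244.] 12.0
top 99.5 [236.5 181.5] 7.1
top 205.5 [390.2 149.2] 10.3
top 505.5 [ 16.2 135.4] 17.4
top 915.5 [552.5 117.5] 29.1
top 71.0 [506.9  87.8] 9.1
top 1496.5 [518. 116.] 82.3
scene 1084.5 [ 37.  468.5] 38.5
scene 580.5 [ 53.  407.9] 17.5
scene 766.5 [622.5 333.7] 19.8
scene 187.0 [394.  297.5] 10.7
scene 425.0 [173.8 299. ] 12.4
scene 76.5 [370.5 289. ] 18.3
scene 283.0 [241.7 266.1] 10.9
scene 588.0 [155.8 265.6] 14.7
scene 587.5 [339.5 218.5] 19.0
scene 393.0 [629.5 195. ] 25.8
scene 1022.0 [318.4 103.8] 21.8
scene 611.0 [320.   64.5] 20.0
scene 216.5 [345.7  24.3] 33.6
scene 292.0 [314.5  20.5] 20.8
cap [ 0.68526716 -0.2052402   0.22603566] 0.0029625138710021384
handle? [0.66213857 0.10788923 0.07832495] 0.005715634909719644
```

```bash
cat > go.py <<'E'
# usage: go.py x y z jawangle : prints turn (about tool z) and shift in the tool frame after the turn
import sys,numpy as np
from station import r
x,y,z,a=map(float,sys.argv[1:5]);s=r.sense();R=s["ee_rot"];p=s["tcp_pos"]
cur=np.degrees(np.arctan2(R[1,1],R[0,1]));d=(a-cur+180)%360-180
t=np.radians(a);Y=np.array([np.cos(t),np.sin(t),0]);Z=np.array([0,0,-1.]);X=np.cross(Y,Z)
D=np.array([x,y,z])-p
print("t",round(s["time_s"],1),"tcp",p.round(4),"jaw",cur.round(2),"tilt",np.degrees([R[0,2],R[1,2]]).round(2),"w",round(s["gripper_width"],3),"F",s["wrist_force"].round(1))
print("turn total (units) wz=%.4f"%(-d/45)," shift total (units)",(np.array([D@X,D@Y,D@Z])*10).round(3))
E
python3 -m crank '[[-1,[0,0,0],[0,0,0.175]],[-1,[0,0,0],[0,0,0.175]],[-1,[0,0,0],[0,0,0.175]],[-1,[0,0,0],[0,0,0.175]],[-1,[0,0,0],[0,0,0.175]],[-1,[0,0,0],[0,0,0.175]],[-1,[0,0,0],[0,0,0.175]],[-1,[0,0,0],[0,0,0.175]]]'
python3 -m crank '[[-1,[0,0,0],[0,0,0.175]],[-1,[0,0,0],[0,0,0.175]],[-1,[0.4,-0.36,0],[0,0,0]],[-1,[0.4,-0.36,0],[0,0,0]],[-1,[0.4,-0.36,0],[0,0,0]],[-1,[0.4,-0.36,0],[0,0,0]],[-1,[0.4,-0.36,0],[0,0,0]],[-1,[0.4,-0.36,0],[0,0,0]]]'
python3 go.py .4912 .1344 .1 165.8
```

```text
time_s: 1.1
tcp_pos: [0.2666, 0.5652, 0.2224]
ee_rot: [[0.025, -1.0, -0.0], [-1.0, -0.025, -0.0], [0.0, 0.0, -1.0]]
wrist_force: [-0.4, -0.3, -0.1]
gripper_width: 0.997
time_s: 1.9
tcp_pos: [0.4079, 0.2985, 0.2228]
ee_rot: [[-0.241, -0.97, 0.0], [-0.97, 0.241, 0.0], [-0.001, -0.0, -1.0]]
wrist_force: [0.8, 0.4, -0.5]
gripper_width: 1.003
t 1.9 tcp [0.4079 0.2985 0.2228] jaw 166.03 tilt [0.03 0.03] w 1.003 F [ 0.8  0.4 -0.5]
turn total (units) wz=0.0052  shift total (units) [ 1.386 -1.21   1.228]
```

```bash
python3 -m crank '[[-1,[0,0,0],[0,0,0]],[-1,[0,0,0],[0,0,0]],[-1,[0,0,0],[0,0,0]]]'
python3 go.py .4912 .1344 .1 165.8
```

```text
time_s: 2.2
tcp_pos: [0.4073, 0.301, 0.2226]
ee_rot: [[-0.241, -0.97, 0.0], [-0.97, 0.241, 0.0], [-0.0, -0.0, -1.0]]
wrist_force: [-0.6, 0.1, 0.3]
gripper_width: 1.002
t 2.2 tcp [0.4073 0.301  0.2226] jaw 166.03 tilt [0.01 0.03] w 1.002 F [-0.6  0.1  0.3]
turn total (units) wz=0.0050  shift total (units) [ 1.409 -1.222  1.226]
```

```bash
python3 -m crank '[[-1,[0.35,-0.305,0],[0,0,0]],[-1,[0.35,-0.305,0],[0,0,0]],[-1,[0.35,-0.305,0],[0,0,0]],[-1,[0.359,-0.307,0],[0,0,0.005]],[-1,[0,0,0.4],[0,0,0]],[-1,[0,0,0.4],[0,0,0]],[-1,[0,0,0.42],[0,0,0]],[-1,[0,0,0],[0,0,0]]]'
python3 go.py .4912 .1344 .003 165.8
python3 - <<'E'
from h import *
T=r.capture("top");S=r.capture("scene")
for n,c in(("top",T),("scene",S)):
    p=r.sense()["tcp_pos"];u=proj(c,[p,[.4912,.1344,.008]]);print(n,u.round(1))
    x,y=u[0].astype(int);crop(c,x-60,x+60,y-60,y+60,4,f"pics/a_{n}.png")
a=cv2.imread("pics/a_top.png");b=cv2.imread("pics/a_scene.png");cv2.imwrite("pics/a.png",cv2.resize(np.hstack([a,b]),(800,400)))
E
```

```text
time_s: 3.0
tcp_pos: [0.4879, 0.1332, 0.0954]
ee_rot: [[-0.245, -0.969, -0.011], [-0.969, 0.245, -0.006], [0.008, 0.01, -1.0]]
wrist_force: [0.6, -0.3, -0.2]
gripper_width: 0.996
t 3.0 tcp [0.4879 0.1332 0.0954] jaw 165.8 tilt [-0.65 -0.34] w 0.996 F [ 0.6 -0.3 -0.2]
turn total (units) wz=0.0001  shift total (units) [-0.019 -0.029  0.924]
top [[222.4 260. ]
 [229.2 263.5]]
scene [[392.7 222.7]
 [388.1 247.1]]
```

View pics/a.png

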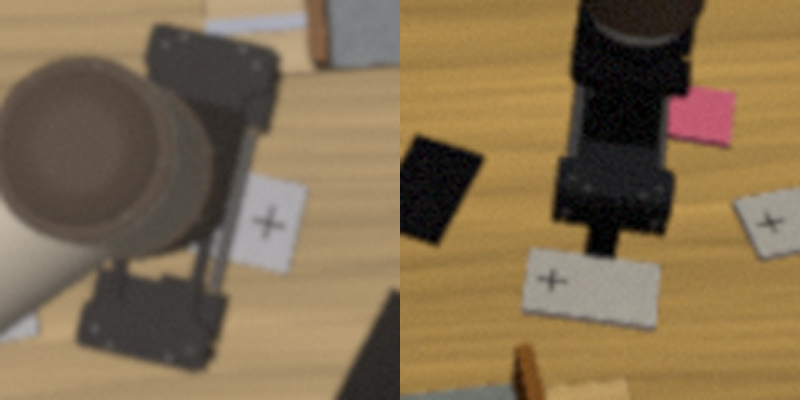

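```bash
python3 -m crank '[[-1,[-0.02,-0.03,0.3],[0,0,0]],[-1,[0,0,0.3],[0,0,0]],[-1,[0,0,0.24],[0,0,0]],[-1,[0,0,0.06],[0,0,0]],[-1,[0,0,0],[0,0,0]],[-1,[0,0,0],[0,0,0]]]'
python3 go.py .4912 .1344 .003 165.8
```

```text
time_s: 3.7
tcp_pos: [0.4969, 0.1365, 0.0126]
ee_rot: [[-0.245, -0.97, 0.004], [-0.97, 0.245, 0.002], [-0.003, -0.003, -1.0]]
wrist_force: [-0.6, -0.3, 0.1]
gripper_width: 0.998
t 3.7 tcp [0.4969 0.1365 0.0126] jaw 165.84 tilt [0.22 0.12] w 0.998 F [-0.6 -0.3  0.1]
turn total (units) wz=0.0008  shift total (units) [0.034 0.05  0.096]
```

```bash
python3 -m crank '[[-1,[0.034,0.05,0],[0,0,0]],[-1,[0,0,0.06],[0,0,0]],[-1,[0,0,0.035],[0,0,0]],[-1,[0,0,0],[0,0,0]],[-1,[0,0,0],[0,0,0]],[-1,[0,0,0],[0,0,0]]]'
python3 go.py .4912 .1344 .003 165.8
```

```text
time_s: 4.3
tcp_pos: [0.4897, 0.1332, 0.0011]
ee_rot: [[-0.246, -0.969, 0.0], [-0.969, 0.246, 0.0], [-0.0, -0.0, -1.0]]
wrist_force: [-0.5, -0.3, -0.1]
gripper_width: 1.0
t 4.3 tcp [0.4897 0.1332 0.0011] jaw 165.77 tilt [0.01 0.  ] w 1.0 F [-0.5 -0.3 -0.1]
turn total (units) wz=-0.0006  shift total (units) [-0.015 -0.011 -0.019]
```

```bash
python3 -m crank '[[-1,[-0.015,0,-0.02],[0,0,0]],[1,[0,0,0],[0,0,0]],[1,[0,0,0],[0,0,0]],[1,[0,0,0],[0,0,0]],[1,[0,0,0],[0,0,0]],[1,[0,0,0],[0,0,0]],[1,[0,0,0],[0,0,0]],[1,[0,0,0],[0,0,0]]]'
python3 go.py .4912 .1344 .103 165.8
```

```text
time_s: 5.1
tcp_pos: [0.49, 0.1346, 0.0031]
ee_rot: [[-0.246, -0.969, 0.0], [-0.969, 0.246, 0.0], [-0.0, -0.0, -1.0]]
wrist_force: [0.5, -0.1, -0.6]
gripper_width: 0.682
t 5.1 tcp [0.49   0.1346 0.0031] jaw 165.77 tilt [0.01 0.  ] w 0.682 F [ 0.5 -0.1 -0.6]
turn total (units) wz=-0.0007  shift total (units) [-0.001 -0.012 -0.999]
```

```bash
python3 -m crank '[[1,[0,0,-0.3],[0,0,0]],[1,[0,0,-0.35],[0,0,0]],[1,[0,0,-0.35],[0,0,0]],[1,[0,0,0],[0,0,-0.13]],[1,[0,0,0],[0,0,-0.13]],[1,[0,0,0],[0,0,-0.125]],[1,[0,0,0],[0,0,0]],[1,[0,0,0],[0,0,0]]]'
python3 go.py .6466 -.0067 .103 183.08
python3 - <<'E'
from h import *
T=r.capture("top")
hits=[(p.round(),np.round(rc[0],1),np.round(rc[1],1),round(rc[2],1)) for p,rc in whites(T)]
for h in hits:print(*h)
S=r.capture("scene");x,y=proj(S,[r.sense()["tcp_pos"]])[0].astype(int);crop(S,x-80,x+80,y-80,y+80,4,"pics/lift1.png")
E
```

```text
time_s: 5.9
tcp_pos: [0.4897, 0.1345, 0.1029]
ee_rot: [[0.052, -0.999, -0.0], [-0.999, -0.052, -0.0], [0.0, 0.0, -1.0]]
wrist_force: [-0.4, -1.2, -0.4]
gripper_width: 0.678
t 5.9 tcp [0.4897 0.1345 0.1029] jaw -177.03 tilt [-0.03 -0.01] w 0.678 F [-0.4 -1.2 -0.4]
turn total (units) wz=-0.0024  shift total (units) [ 1.495e+00 -1.491e+00 -1.000e-03]
[294. 462.] [59.4 -0.8] [192.2  76.6] 88.6
[476. 284.] [ 432.3 -413.9] [110.  108.7] 88.3
[394. 269.] [ 470.4 -232.4] [100.  60.] 88.4
[151. 273.] [475.1 309. ] [ 98.3 111.7] 34.0
[321. 193.] [656.2 -93.9] [108.8 308.6] 11.6
[ 13. 194.] [665.6 638.5] [154.7  73.5] 27.8
[302.  98.] [866.3 -40. ] [ 31.5 299.1] 4.5
```

View pics/lift1.png

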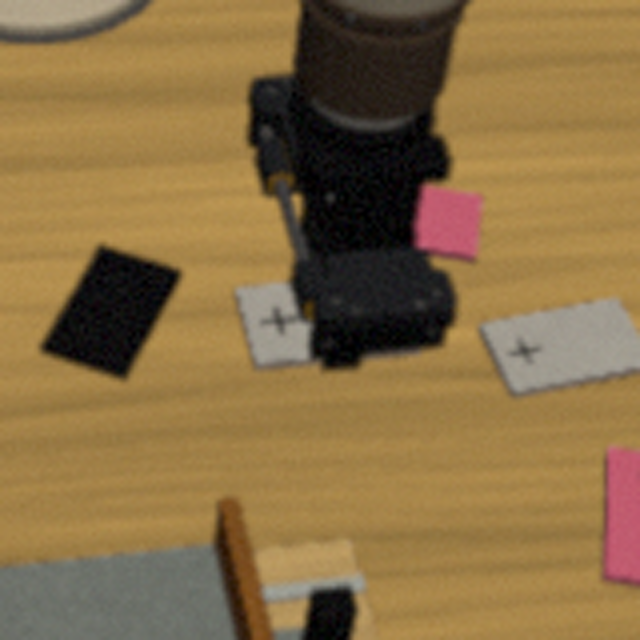

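The blank is held level, with its cross on the left in the scene view (-y). Moving it over the sled.

```bash
python3 -m crank '[[1,[0.25,-0.25,0],[0,0,0]],[1,[0.25,-0.25,0],[0,0,0]],[1,[0.25,-0.25,0],[0,0,0]],[1,[0.25,-0.25,0],[0,0,0]],[1,[0.25,-0.25,0],[0,0,0]],[1,[0.245,-0.24,0],[0,0,0]],[1,[0,0,0],[0,0,0]],[1,[0,0,0],[0,0,0]]]'
python3 -m crank '[[1,[0,0,0],[0,0,0]],[1,[0,0,0],[0,0,0]]]'
python3 go.py .6466 -.0067 .026 183.08
python3 - <<'E'
from h import *
T=r.capture("top");S=r.capture("scene")
crop(S,300,420,220,340,4,"pics/b_s.png");crop(T,230,350,130,250,4,"pics/b_t.png")
a=cv2.imread("pics/b_t.png");b=cv2.imread("pics/b_s.png");cv2.imwrite("pics/b.png",cv2.resize(np.hstack([a,b]),(800,400)))
E
```

```text
time_s: 6.8
tcp_pos: [0.6464, -0.0072, 0.1021]
ee_rot: [[0.052, -0.999, -0.002], [-0.999, -0.052, -0.0], [-0.0, 0.002, -1.0]]
wrist_force: [-1.4, -0.0, -0.3]
gripper_width: 0.688
time_s: 7.0
tcp_pos: [0.6461, -0.0058, 0.1032]
ee_rot: [[0.055, -0.998, -0.0], [-0.998, -0.055, 0.0], [-0.0, 0.0, -1.0]]
wrist_force: [0.9, 0.7, -0.2]
gripper_width: 0.681
t 7.0 tcp [ 0.6461 -0.0058  0.1032] jaw -176.85 tilt [-0.02  0.  ] w 0.681 F [ 0.9  0.7 -0.2]
turn total (units) wz=0.0016  shift total (units) [ 0.01  -0.005  0.772]
```

View pics/b.png

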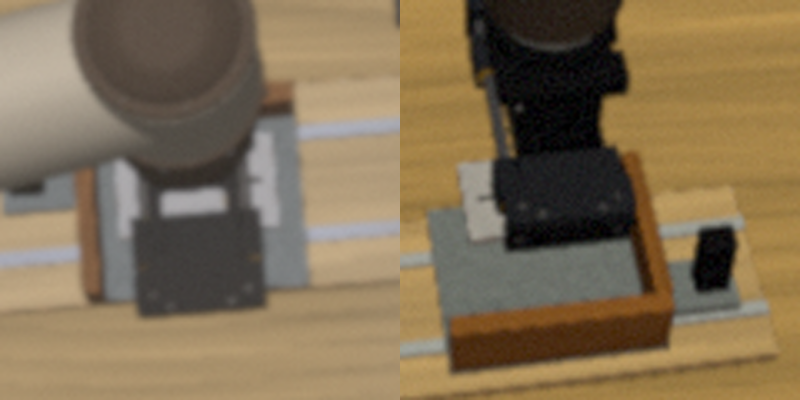

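```bash
python3 -m crank '[[1,[0,0,0.2],[0,0,0]],[1,[0,0,0.2],[0,0,0]],[1,[0,0,0.2],[0,0,0]],[1,[0,0,0.1],[0,0,0]],[1,[0,0,0.04],[0,0,0]],[1,[0,0,0],[0,0,0]],[1,[0,0,0],[0,0,0]],[1,[0,0,0],[0,0,0]]]'
python3 go.py .6466 -.0067 .026 183.08
```

```text
time_s: 7.9
tcp_pos: [0.6475, -0.0065, 0.0302]
ee_rot: [[0.054, -0.999, 0.002], [-0.999, -0.054, 0.0], [-0.0, -0.002, -1.0]]
wrist_force: [0.8, -0.1, -0.4]
gripper_width: 0.684
t 7.9 tcp [ 0.6475 -0.0065  0.0302] jaw -176.9 tilt [0.12 0.02] w 0.684 F [ 0.8 -0.1 -0.4]
turn total (units) wz=0.0005  shift total (units) [0.002 0.009 0.042]
```

```bash
python3 -m crank '[[1,[0,0,0.02],[0,0,0]],[1,[0,0,0.02],[0,0,0]],[1,[0,0,0],[0,0,0]],[1,[0,0,0],[0,0,0]]]'
python3 go.py .6466 -.0067 .025 183.08
python3 -m crank '[[1,[0,0,0.01],[0,0,0]],[1,[0,0,0],[0,0,0]],[1,[0,0,0],[0,0,0]]]'
python3 go.py .6466 -.0067 .025 183.08
```

```text
time_s: 8.3
tcp_pos: [0.6469, -0.0066, 0.0251]
ee_rot: [[0.054, -0.999, 0.0], [-0.999, -0.054, 0.0], [0.0, -0.0, -1.0]]
wrist_force: [0.1, 1.4, 0.0]
gripper_width: 0.682
t 8.3 tcp [ 0.6469 -0.0066  0.0251] jaw -176.9 tilt [0.01 0.  ] w 0.682 F [0.1 1.4 0. ]
turn total (units) wz=0.0004  shift total (units) [0.001 0.003 0.001]
time_s: 8.6
tcp_pos: [0.6469, -0.0066, 0.0251]
ee_rot: [[0.054, -0.999, 0.0], [-0.999, -0.054, -0.0], [0.0, -0.0, -1.0]]
wrist_force: [-2.6, 0.2, 5.8]
gripper_width: 0.68
t 8.6 tcp [ 0.6469 -0.0066  0.0251] jaw -176.89 tilt [ 0.02 -0.01] w 0.68 F [-2.6  0.2  5.8]
turn total (units) wz=0.0006  shift total (units) [0.001 0.003 0.001]
```

```bash
python3 -m crank '[[-0.55,[0,0,0],[0,0,0]],[-0.55,[0,0,0],[0,0,0]],[-0.55,[0,0,0],[0,0,0]],[-0.55,[0,0,-0.05],[0,0,0]],[-0.55,[0,0,-0.2],[0,0,0]],[-0.55,[0,0,-0.35],[0,0,0]],[-0.55,[0,0,-0.35],[0,0,0]],[-0.55,[0,0,0],[0,0,0]]]'
python3 go.py .4349 .3131 .12 189.4
```

```text
time_s: 9.4
tcp_pos: [0.6506, -0.0063, 0.1255]
ee_rot: [[0.055, -0.998, 0.012], [-0.998, -0.055, 0.001], [-0.0, -0.012, -1.0]]
wrist_force: [0.0, 0.1, 0.0]
gripper_width: 0.776
t 9.4 tcp [ 0.6506 -0.0063  0.1255] jaw -176.83 tilt [0.69 0.05] w 0.776 F [0.  0.1 0. ]
turn total (units) wz=-0.1385  shift total (units) [-3.504  1.606  0.055]
```

```bash
python3 -m crank '[[-1,[0,0,0],[0,0,-0.139]],[-1,[-0.39,0.178,0],[0,0,0]],[-1,[-0.39,0.178,0],[0,0,0]],[-1,[-0.39,0.178,0],[0,0,0]],[-1,[-0.39,0.178,0],[0,0,0]],[-1,[-0.39,0.178,0],[0,0,0]],[-1,[-0.39,0.178,0],[0,0,0]],[-1,[-0.39,0.178,0],[0,0,0]]]'
python3 -m crank '[[-1,[-0.39,0.178,0],[0,0,0]],[-1,[-0.3,0.14,0],[0,0,0]],[-1,[0,0,0],[0,0,0]],[-1,[0,0,0],[0,0,0]],[-1,[0,0,0],[0,0,0]]]'
python3 go.py .4349 .3131 .06 189.4
python3 - <<'E'
from h import *
T=r.capture("top")
for p,rc in whites(T): print(p.round(),np.round(rc[0],1),np.round(rc[1],1),round(rc[2],1))
for p,rc in whites(T,.03): print(p.round(),np.round(rc[0],1),np.round(rc[1],1),round(rc[2],1))
cv2.imwrite("pics/t2.png",T["img"]);S=r.capture("scene");cv2.imwrite("pics/s2.png",S["img"])
E
```

```text
time_s: 10.2
tcp_pos: [0.4783, 0.2437, 0.119]
ee_rot: [[0.162, -0.987, -0.0], [-0.987, -0.162, 0.0], [-0.0, 0.0, -1.0]]
wrist_force: [1.7, 0.5, -0.2]
gripper_width: 0.998
time_s: 10.7
tcp_pos: [0.437, 0.3048, 0.1189]
ee_rot: [[0.162, -0.987, -0.0], [-0.987, -0.162, -0.0], [0.0, 0.0, -1.0]]
wrist_force: [0.6, 0.0, 0.6]
gripper_width: 1.001
t 10.7 tcp [0.437  0.3048 0.1189] jaw -170.69 tilt [-0.02 -0.02] w 1.001 F [0.6 0.  0.6]
turn total (units) wz=-0.0020  shift total (units) [-0.085  0.007  0.589]
[294. 462.] [59.4 -0.8] [192.2  76.6] 88.6
[ 33. 421.] [171.3 583.2] [351.9 117.9] 21.8
[ 44. 323.] [370.6 550.5] [ 94.  113.1] 51.8
[154. 290.] [436.7 302.1] [60.3 77.9] 8.9
[476. 284.] [ 432.3 -413.9] [110.  108.7] 88.3
[394. 269.] [ 469.4 -232.3] [100.   57.8] 88.4
[292. 193.] [643.5  -5.1] [ 80.2 107.5] 2.8
[ 13. 194.] [665.7 639. ] [153.8  73.5] 28.5
[302.  98.] [866.1 -40. ] [ 31.4 299.1] 4.5
[294. 462.] [65.1 -1.7] [189.   75.4] 88.6
[ 33. 421.] [175.1 572.5] [346. 116.] 21.8
[ 44. 323.] [371.2 540.4] [ 92.4 111.2] 51.8
[154. 290.] [436.1 296.1] [59.3 76.6] 8.9
[476. 284.] [ 431.8 -407.9] [108.1 106.9] 88.3
[394. 269.] [ 468.2 -229.3] [98.3 56.8] 88.4
[292. 193.] [639.4  -5.9] [ 78.8 105.7] 2.8
[ 13. 194.] [661.2 627.4] [151.2  72.2] 28.5
[302.  98.] [858.4 -40.3] [ 30.9 294.1] 4.5
```

View pics/t2.png

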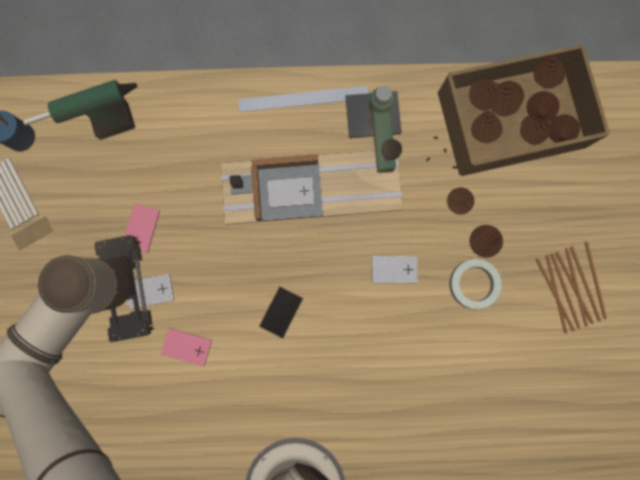

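```bash
python3 -m crank '[[-1,[-0.085,0.007,0],[0,0,0]],[-1,[0,0,0.3],[0,0,0]],[-1,[0,0,0.3],[0,0,0]],[-1,[0,0,0.3],[0,0,0]],[-1,[0,0,0.14],[0,0,0]],[-1,[0,0,0],[0,0,0]],[-1,[0,0,0],[0,0,0]],[-1,[0,0,0],[0,0,0]]]'
python3 go.py .4349 .3131 .003 189.4
```

```text
time_s: 11.6
tcp_pos: [0.4357, 0.3145, 0.0162]
ee_rot: [[0.162, -0.987, 0.002], [-0.987, -0.162, 0.002], [-0.002, -0.002, -1.0]]
wrist_force: [-0.4, -0.2, 0.0]
gripper_width: 1.0
t 11.6 tcp [0.4357 0.3145 0.0162] jaw -170.65 tilt [0.1  0.11] w 1.0 F [-0.4 -0.2  0. ]
turn total (units) wz=-0.0012  shift total (units) [0.012 0.01  0.132]
```

```bash
python3 -m crank '[[-1,[0,0,0.08],[0,0,0]],[-1,[0,0,0.04],[0,0,0]],[-1,[0,0,0],[0,0,0]],[-1,[0,0,0],[0,0,0]],[-1,[0,0,0],[0,0,0]]]'
python3 go.py .4349 .3131 .003 189.4
python3 -m crank '[[1,[0,0,0],[0,0,0]],[1,[0,0,0],[0,0,0]],[1,[0,0,0],[0,0,0]],[1,[0,0,0],[0,0,0]],[1,[0,0,0],[0,0,0]],[1,[0,0,0],[0,0,0]],[1,[0,0,0],[0,0,0]],[1,[0,0,0],[0,0,0]]]'
python3 go.py .6466 -.0067 .125 183.08
```

```text
time_s: 12.1
tcp_pos: [0.4349, 0.3138, 0.0032]
ee_rot: [[0.163, -0.987, 0.0], [-0.987, -0.163, 0.0], [-0.0, -0.0, -1.0]]
wrist_force: [-0.3, -0.4, 0.2]
gripper_width: 1.0
t 12.1 tcp [0.4349 0.3138 0.0032] jaw -170.65 tilt [0.01 0.01] w 1.0 F [-0.3 -0.4  0.2]
turn total (units) wz=-0.0010  shift total (units) [0.007 0.001 0.002]
time_s: 12.9
tcp_pos: [0.4349, 0.3137, 0.0031]
ee_rot: [[0.163, -0.987, 0.0], [-0.987, -0.163, 0.0], [-0.0, -0.0, -1.0]]
wrist_force: [0.3, 0.3, 1.2]
gripper_width: 0.68
t 12.9 tcp [0.4349 0.3137 0.0031] jaw -170.65 tilt [0. 0.] w 0.68 F [0.3 0.3 1.2]
turn total (units) wz=0.1394  shift total (units) [ 3.314 -1.942 -1.219]
```

```bash
python3 -m crank '[[1,[0,0,-0.2],[0,0,0]],[1,[0,0,-0.35],[0,0,0]],[1,[0,0,-0.35],[0,0,0]],[1,[0,0,-0.32],[0,0,0]],[1,[0,0,0],[0,0,0.139]],[1,[0.3,-0.176,0],[0,0,0]],[1,[0.3,-0.176,0],[0,0,0]],[1,[0.3,-0.176,0],[0,0,0]]]'
python3 -m crank '[[1,[0.3,-0.176,0],[0,0,0]],[1,[0.3,-0.176,0],[0,0,0]],[1,[0.3,-0.176,0],[0,0,0]],[1,[0.3,-0.176,0],[0,0,0]],[1,[0.3,-0.176,0],[0,0,0]],[1,[0.3,-0.176,0],[0,0,0]],[1,[0.3,-0.176,0],[0,0,0]],[1,[0.3,-0.176,0],[0,0,0]]]'
python3 -m crank '[[1,[0,0,0],[0,0,0]],[1,[0,0,0],[0,0,0]],[1,[0,0,0],[0,0,0]]]'
python3 go.py .6466 -.0067 .034 183.08
python3 - <<'E'
from h import *
T=r.capture("top");S=r.capture("scene")
crop(S,300,420,220,340,4,"pics/b_s.png");crop(T,230,350,130,250,4,"pics/b_t.png")
a=cv2.imread("pics/b_t.png");b=cv2.imread("pics/b_s.png");cv2.imwrite("pics/c.png",cv2.resize(np.hstack([a,b]),(800,400)))
E
```

```text
time_s: 13.7
tcp_pos: [0.4926, 0.2258, 0.1251]
ee_rot: [[0.055, -0.998, -0.0], [-0.998, -0.055, 0.0], [-0.0, 0.0, -1.0]]
wrist_force: [0.8, 0.2, -0.5]
gripper_width: 0.681
time_s: 14.5
tcp_pos: [0.6463, -0.0067, 0.1247]
ee_rot: [[0.054, -0.999, -0.001], [-0.999, -0.054, 0.0], [-0.0, 0.001, -1.0]]
wrist_force: [-0.3, 0.3, 0.4]
gripper_width: 0.681
time_s: 14.8
tcp_pos: [0.6453, -0.0048, 0.1247]
ee_rot: [[0.054, -0.999, -0.001], [-0.999, -0.054, 0.0], [-0.0, 0.001, -1.0]]
wrist_force: [-0.4, -0.9, -0.1]
gripper_width: 0.68
t 14.8 tcp [ 0.6453 -0.0048  0.1247] jaw -176.88 tilt [-0.06  0.01] w 0.68 F [-0.4 -0.9 -0.1]
turn total (units) wz=0.0008  shift total (units) [ 0.02  -0.012  0.907]
```

View pics/c.png

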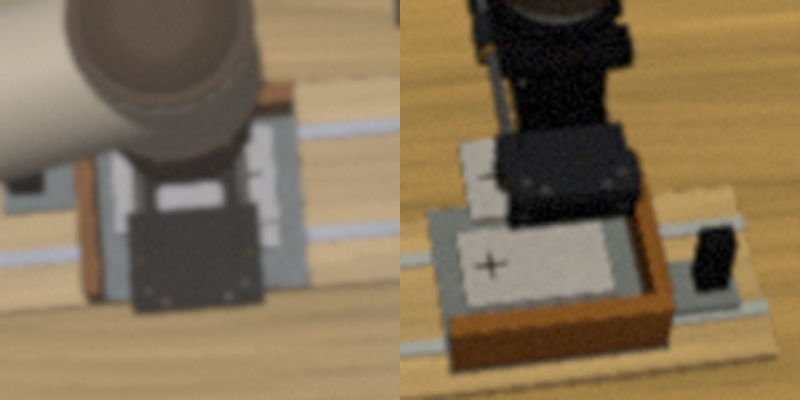

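```bash
python3 -m crank '[[1,[0.02,-0.01,0.2],[0,0,0]],[1,[0,0,0.25],[0,0,0]],[1,[0,0,0.2],[0,0,0]],[1,[0,0,0.15],[0,0,0]],[1,[0,0,0.06],[0,0,0]],[1,[0,0,0],[0,0,0]],[1,[0,0,0],[0,0,0]],[1,[0,0,0],[0,0,0]]]'
python3 go.py .6466 -.0067 .034 183.08
python3 -m crank '[[1,[0,0,0.02],[0,0,0]],[1,[0,0,0],[0,0,0]],[1,[0,0,0],[0,0,0]],[1,[0,0,0],[0,0,0]]]'
python3 go.py .6466 -.0067 .033 183.08
```

```text
time_s: 15.7
tcp_pos: [0.6478, -0.007, 0.0403]
ee_rot: [[0.054, -0.999, 0.002], [-0.999, -0.054, 0.0], [-0.0, -0.002, -1.0]]
wrist_force: [0.1, 0.2, 0.1]
gripper_width: 0.679
t 15.7 tcp [ 0.6478 -0.007   0.0403] jaw -176.88 tilt [0.13 0.02] w 0.679 F [0.1 0.2 0.1]
turn total (units) wz=0.0009  shift total (units) [-0.003  0.012  0.063]
time_s: 16.1
tcp_pos: [0.6472, -0.0073, 0.0372]
ee_rot: [[0.054, -0.999, 0.0], [-0.999, -0.054, 0.0], [-0.0, -0.0, -1.0]]
wrist_force: [0.1, 0.8, -0.4]
gripper_width: 0.684
t 16.1 tcp [ 0.6472 -0.0073  0.0372] jaw -176.91 tilt [0.01 0.  ] w 0.684 F [ 0.1  0.8 -0.4]
turn total (units) wz=0.0002  shift total (units) [-0.007  0.005  0.042]
```

```bash
python3 -m crank '[[1,[0,0,0.02],[0,0,0]],[1,[0,0,0.01],[0,0,0]],[1,[0,0,0],[0,0,0]],[1,[0,0,0],[0,0,0]]]'
python3 go.py .6466 -.0067 .033 183.08
python3 -m crank '[[1,[0,0,0.01],[0,0,0]],[1,[0,0,0],[0,0,0]],[1,[0,0,0],[0,0,0]]]'
python3 go.py .6466 -.0067 .033 183.08
```

```text
time_s: 16.5
tcp_pos: [0.647, -0.0073, 0.0339]
ee_rot: [[0.054, -0.999, -0.0], [-0.999, -0.054, -0.0], [0.0, 0.0, -1.0]]
wrist_force: [0.1, 0.1, -0.6]
gripper_width: 0.681
t 16.5 tcp [ 0.647  -0.0073  0.0339] jaw -176.91 tilt [-0.01 -0.  ] w 0.681 F [ 0.1  0.1 -0.6]
turn total (units) wz=0.0003  shift total (units) [-0.007  0.004  0.009]
time_s: 16.8
tcp_pos: [0.6472, -0.0073, 0.0331]
ee_rot: [[0.054, -0.999, 0.0], [-0.999, -0.054, -0.0], [0.0, -0.0, -1.0]]
wrist_force: [-0.0, 0.0, 0.2]
gripper_width: 0.681
t 16.8 tcp [ 0.6472 -0.0073  0.0331] jaw -176.9 tilt [ 0.02 -0.  ] w 0.681 F [-0.   0.   0.2]
turn total (units) wz=0.0005  shift total (units) [-0.006  0.006  0.001]
```

Almost in contact. I'll open the fingers and lift away toward blank3 at (0.4704, -0.2324), jaw angle 178.4.

```bash
python3 -m crank '[[-0.55,[0,0,0],[0,0,0]],[-0.55,[0,0,0],[0,0,0]],[-0.55,[0,0,0],[0,0,0]],[-0.55,[0,0,-0.05],[0,0,0]],[-0.55,[0,0,-0.2],[0,0,0]],[-0.55,[0,0,-0.35],[0,0,0]],[-0.55,[0,0,-0.35],[0,0,0]],[-0.55,[0,0,0],[0,0,0]]]'
python3 go.py .4704 -.2324 .12 178.4
```

```text
time_s: 17.6
tcp_pos: [0.6509, -0.007, 0.1348]
ee_rot: [[0.055, -0.998, 0.012], [-0.998, -0.055, 0.001], [-0.0, -0.012, -1.0]]
wrist_force: [0.2, -0.2, 0.2]
gripper_width: 0.771
t 17.6 tcp [ 0.6509 -0.007   0.1348] jaw -176.83 tilt [0.71 0.05] w 0.771 F [ 0.2 -0.2  0.2]
turn total (units) wz=0.1059  shift total (units) [2.303 1.741 0.148]
```

```bash
python3 -m crank '[[-1,[0,0,0],[0,0,0.106]],[-1,[0.32,0.25,0],[0,0,0]],[-1,[0.32,0.25,0],[0,0,0]],[-1,[0.32,0.25,0],[0,0,0]],[-1,[0.32,0.25,0],[0,0,0]],[-1,[0.32,0.25,0],[0,0,0]],[-1,[0.32,0.22,0],[0,0,0]],[-1,[0.32,0.22,0],[0,0,0]]]'
python3 -m crank '[[-1,[0,0,0],[0,0,0]],[-1,[0,0,0],[0,0,0]],[-1,[0,0,0],[0,0,0]]]'
python3 go.py .4704 -.2324 .003 178.4
python3 - <<'E'
from h import *
T=r.capture("top")
for z in(.008,.038):
  for p,rc in whites(T,z): print(p.round(),np.round(rc[0],1),np.round(rc[1],1),round(rc[2],1))
cv2.imwrite("pics/t3.png",T["img"])
E
```

```text
time_s: 18.4
tcp_pos: [0.4703, -0.2273, 0.1282]
ee_rot: [[-0.029, -1.0, 0.0], [-1.0, 0.029, -0.0], [0.0, -0.0, -1.0]]
wrist_force: [0.6, -0.3, 0.6]
gripper_width: 1.0
time_s: 18.7
tcp_pos: [0.4722, -0.2259, 0.1282]
ee_rot: [[-0.029, -1.0, 0.001], [-1.0, 0.029, -0.0], [0.0, -0.001, -1.0]]
wrist_force: [-1.1, -0.4, 0.2]
gripper_width: 1.0
t 18.7 tcp [ 0.4722 -0.2259  0.1282] jaw 178.36 tilt [ 0.04 -0.01] w 1.0 F [-1.1 -0.4  0.2]
turn total (units) wz=-0.0010  shift total (units) [0.065 0.016 1.252]
[294. 470.] [43.4 -2.6] [149.1  44.7] 88.6
[302. 415.] [163.  -19.9] [152.7 168.7] 84.3
[476. 284.] [ 432.3 -413.9] [109.9 108.7] 88.3
[386. 245.] [ 522.5 -218.2] [116.9 103.1] 82.8
[ 13. 195.] [666.  638.7] [153.8  73.5] 27.7
[302.  98.] [866.3 -40. ] [ 31.5 299.1] 4.5
[294. 470.] [51.6 -3.8] [145.7  43.6] 88.6
[302. 415.] [168.5 -20.6] [149.3 164.8] 84.3
[476. 284.] [ 431.6 -405.7] [107.4 106.2] 88.3
[386. 245.] [ 519.7 -214.4] [114.2 100.7] 82.8
[ 13. 195.] [659.9 622.9] [150.3  71.8] 27.7
[302.  98.] [855.7 -40.3] [ 30.8 292.3] 4.5
```

View pics/t3.png

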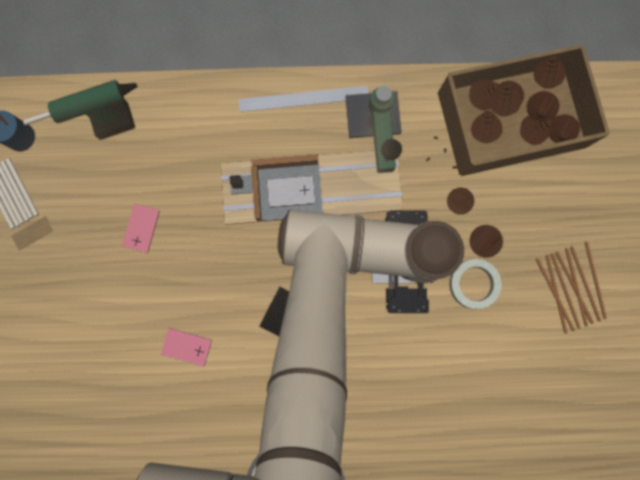

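```bash
python3 -m crank '[[-1,[0.065,0.016,0],[0,0,0]],[-1,[0,0,0.3],[0,0,0]],[-1,[0,0,0.3],[0,0,0]],[-1,[0,0,0.3],[0,0,0]],[-1,[0,0,0.22],[0,0,0]],[-1,[0,0,0],[0,0,0]],[-1,[0,0,0],[0,0,0]],[-1,[0,0,0],[0,0,0]]]'
python3 go.py .4704 -.2324 .003 178.4
python3 - <<'E'
from h import *
S=r.capture("scene");x,y=proj(S,[r.sense()["tcp_pos"]])[0].astype(int);crop(S,x-70,x+70,y-70,y+70,4,"pics/g3.png")
E
```

```text
time_s: 19.55
tcp_pos: [0.4712, -0.2329, 0.0173]
ee_rot: [[-0.028, -1.0, 0.003], [-1.0, 0.028, -0.001], [0.001, -0.003, -1.0]]
wrist_force: [-0.4, 0.1, 0.6]
gripper_width: 0.996
t 19.6 tcp [ 0.4712 -0.2329  0.0173] jaw 178.37 tilt [ 0.15 -0.04] w 0.996 F [-0.4  0.1  0.6]
turn total (units) wz=-0.0006  shift total (units) [-0.004  0.008  0.143]
```

View pics/g3.png

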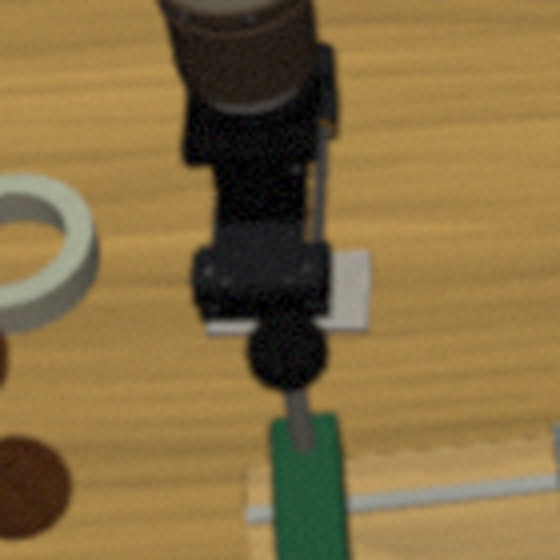

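```bash
python3 -m crank '[[-1,[0,0,0.08],[0,0,0]],[-1,[0,0,0.05],[0,0,0]],[-1,[0,0,0],[0,0,0]],[-1,[0,0,0],[0,0,0]],[-1,[0,0,0],[0,0,0]]]'
python3 go.py .4704 -.2324 .003 178.4
python3 -m crank '[[1,[0,0,0],[0,0,0]],[1,[0,0,0],[0,0,0]],[1,[0,0,0],[0,0,0]],[1,[0,0,0],[0,0,0]],[1,[0,0,0],[0,0,0]],[1,[0,0,0],[0,0,0]],[1,[0,0,0],[0,0,0]],[1,[0,0,0],[0,0,0]]]'
python3 go.py .6466 -.0067 .135 183.08
```

```text
time_s: 20.1
tcp_pos: [0.4699, -0.2327, 0.0031]
ee_rot: [[-0.029, -1.0, 0.0], [-1.0, 0.029, -0.0], [0.0, -0.0, -1.0]]
wrist_force: [-0.4, -0.3, 0.1]
gripper_width: 0.998
t 20.1 tcp [ 0.4699 -0.2327  0.0031] jaw 178.33 tilt [ 0.01 -0.  ] w 0.998 F [-0.4 -0.3  0.1]
turn total (units) wz=-0.0015  shift total (units) [-0.003 -0.005  0.001]
time_s: 20.9
tcp_pos: [0.4699, -0.2327, 0.0031]
ee_rot: [[-0.029, -1.0, 0.0], [-1.0, 0.029, -0.0], [0.0, -0.0, -1.0]]
wrist_force: [-1.2, 0.2, 0.7]
gripper_width: 0.684
t 20.9 tcp [ 0.4699 -0.2327  0.0031] jaw 178.33 tilt [ 0.01 -0.  ] w 0.684 F [-1.2  0.2  0.7]
turn total (units) wz=-0.1056  shift total (units) [-2.162 -1.886 -1.319]
```

```bash
python3 -m crank '[[1,[0,0,-0.2],[0,0,0]],[1,[0,0,-0.38],[0,0,0]],[1,[0,0,-0.38],[0,0,0]],[1,[0,0,-0.36],[0,0,0]],[1,[0,0,0],[0,0,-0.106]],[1,[-0.27,-0.236,0],[0,0,0]],[1,[-0.27,-0.236,0],[0,0,0]],[1,[-0.27,-0.236,0],[0,0,0]]]'
python3 -m crank '[[1,[-0.27,-0.236,0],[0,0,0]],[1,[-0.27,-0.236,0],[0,0,0]],[1,[-0.27,-0.236,0],[0,0,0]],[1,[-0.27,-0.236,0],[0,0,0]],[1,[-0.27,-0.236,0],[0,0,0]],[1,[0,0,0],[0,0,0]],[1,[0,0,0],[0,0,0]],[1,[0,0,0],[0,0,0]]]'
python3 go.py .6466 -.0067 .041 183.08
python3 - <<'E'
from h import *
T=r.capture("top");S=r.capture("scene")
crop(S,300,420,220,340,4,"pics/b_s.png");crop(T,230,350,130,250,4,"pics/b_t.png")
a=cv2.imread("pics/b_t.png");b=cv2.imread("pics/b_s.png");cv2.imwrite("pics/d.png",cv2.resize(np.hstack([a,b]),(800,400)))
E
```

```text
time_s: 21.7
tcp_pos: [0.5364, -0.1472, 0.1351]
ee_rot: [[0.053, -0.999, -0.0], [-0.999, -0.053, 0.0], [-0.0, 0.0, -1.0]]
wrist_force: [-0.4, -0.9, -0.5]
gripper_width: 0.682
time_s: 22.5
tcp_pos: [0.6458, -0.0074, 0.1346]
ee_rot: [[0.053, -0.999, -0.001], [-0.999, -0.053, -0.0], [0.0, 0.001, -1.0]]
wrist_force: [0.6, -0.1, -0.0]
gripper_width: 0.683
t 22.5 tcp [ 0.6458 -0.0074  0.1346] jaw -176.94 tilt [-0.08 -0.01] w 0.683 F [ 0.6 -0.1 -0. ]
turn total (units) wz=-0.0005  shift total (units) [-0.007 -0.009  0.936]
```

View pics/d.png

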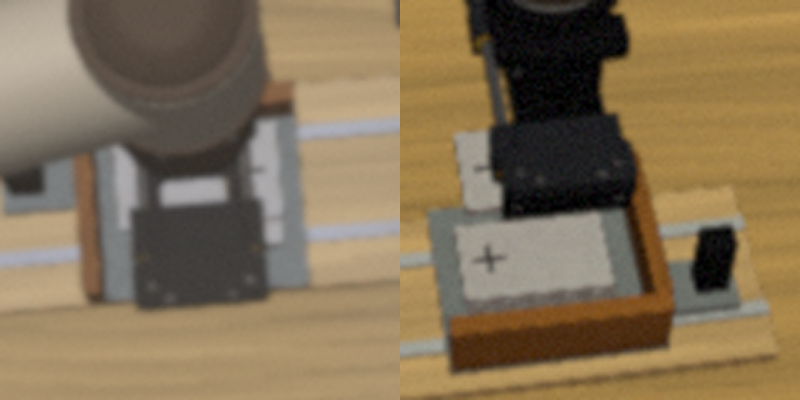

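Blank3 is held level over a stack of two. Lowering it.

```bash
python3 -m crank '[[1,[-0.007,-0.01,0.2],[0,0,0]],[1,[0,0,0.25],[0,0,0]],[1,[0,0,0.2],[0,0,0]],[1,[0,0,0.15],[0,0,0]],[1,[0,0,0.08],[0,0,0]],[1,[0,0,0],[0,0,0]],[1,[0,0,0],[0,0,0]],[1,[0,0,0],[0,0,0]]]'
python3 -m crank '[[1,[0,0,0.02],[0,0,0]],[1,[0,0,0.01],[0,0,0]],[1,[0,0,0],[0,0,0]],[1,[0,0,0],[0,0,0]]]'
python3 go.py .6466 -.0067 .041 183.08
```

```text
time_s: 23.4
tcp_pos: [0.6484, -0.0061, 0.0483]
ee_rot: [[0.054, -0.999, 0.002], [-0.999, -0.054, 0.0], [-0.0, -0.002, -1.0]]
wrist_force: [-0.3, 0.1, 0.9]
gripper_width: 0.68
time_s: 23.8
tcp_pos: [0.6477, -0.0061, 0.0441]
ee_rot: [[0.054, -0.999, 0.0], [-0.999, -0.054, -0.0], [0.0, -0.0, -1.0]]
wrist_force: [0.0, 0.2, -0.1]
gripper_width: 0.68
t 23.8 tcp [ 0.6477 -0.0061  0.0441] jaw -176.9 tilt [ 0. -0.] w 0.68 F [ 0.   0.2 -0.1]
turn total (units) wz=0.0004  shift total (units) [0.006 0.011 0.031]
```

```bash
python3 -m crank '[[1,[0,0,0.02],[0,0,0]],[1,[0,0,0.01],[0,0,0]],[1,[0,0,0],[0,0,0]],[1,[0,0,0],[0,0,0]]]'
python3 go.py .6466 -.0067 .041 183.08
python3 -m crank '[[-0.55,[0,0,0],[0,0,0]],[-0.55,[0,0,0],[0,0,0]],[-0.55,[0,0,0],[0,0,0]],[-0.55,[0,0,-0.05],[0,0,0]],[-0.55,[0,0,-0.2],[0,0,0]],[-0.55,[0,0,-0.35],[0,0,0]],[-0.55,[0,0,-0.35],[0,0,0]],[-0.55,[0,0,0],[0,0,0]]]'
python3 go.py .55 -.0 .14 183.08
```

```text
time_s: 24.2
tcp_pos: [0.6476, -0.0061, 0.0412]
ee_rot: [[0.054, -0.999, 0.0], [-0.999, -0.054, -0.0], [0.0, -0.0, -1.0]]
wrist_force: [-0.8, 0.3, 1.6]
gripper_width: 0.683
t 24.2 tcp [ 0.6476 -0.0061  0.0412] jaw -176.9 tilt [ 0. -0.] w 0.683 F [-0.8  0.3  1.6]
turn total (units) wz=0.0004  shift total (units) [0.006 0.01  0.002]
time_s: 25.0
tcp_pos: [0.6514, -0.0058, 0.1428]
ee_rot: [[0.055, -0.998, 0.012], [-0.998, -0.055, 0.001], [-0.0, -0.012, -1.0]]
wrist_force: [0.4, -0.0, 0.1]
gripper_width: 0.778
t 25.0 tcp [ 0.6514 -0.0058  0.1428] jaw -176.83 tilt [0.71 0.05] w 0.778 F [ 0.4 -0.   0.1]
turn total (units) wz=0.0019  shift total (units) [-0.113  1.01   0.028]
```

```bash
python3 -m crank '[[1,[0,0.25,0],[0,0,0]],[1,[0,0.25,0],[0,0,0]],[1,[0,0.2,0],[0,0,0]],[1,[0,0,0],[0,0,0]],[1,[0,0,0],[0,0,0]],[1,[0,0,0],[0,0,0]],[1,[0,0,0],[0,0,0]],[1,[0,0,0],[0,0,0]]]'
python3 go.py .5772 -.0104 .0255 183.08
python3 - <<'E'
from h import *
T=r.capture("top");S=r.capture("scene")
crop(S,215,425,235,415,3.3,"pics/e_s.png");crop(T,210,415,75,235,3.9,"pics/e_t.png")
E
```

```text
time_s: 25.8
tcp_pos: [0.5782, -0.0098, 0.1357]
ee_rot: [[0.054, -0.999, -0.0], [-0.999, -0.054, -0.0], [0.0, 0.0, -1.0]]
wrist_force: [-0.3, -0.5, 0.1]
gripper_width: 0.128
t 25.8 tcp [ 0.5782 -0.0098  0.1357] jaw -176.91 tilt [-0.01 -0.01] w 0.128 F [-0.3 -0.5  0.1]
turn total (units) wz=0.0002  shift total (units) [0.005 0.011 1.102]
```

View pics/e_s.png

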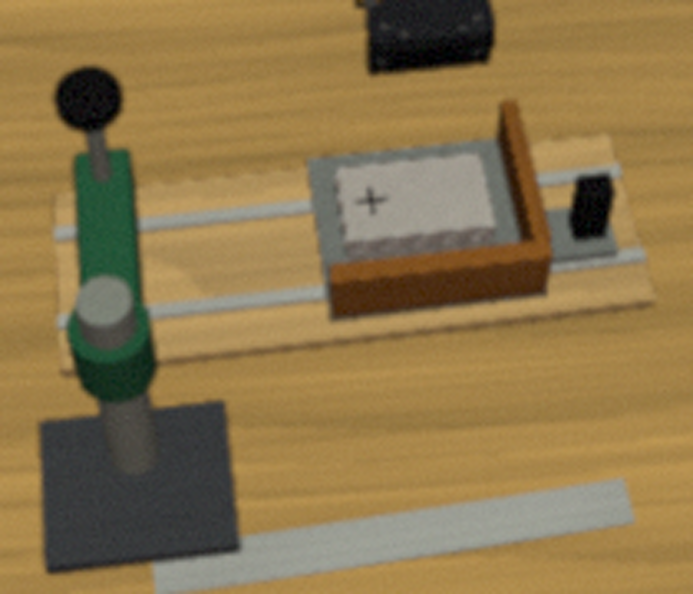

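View pics/e_t.png

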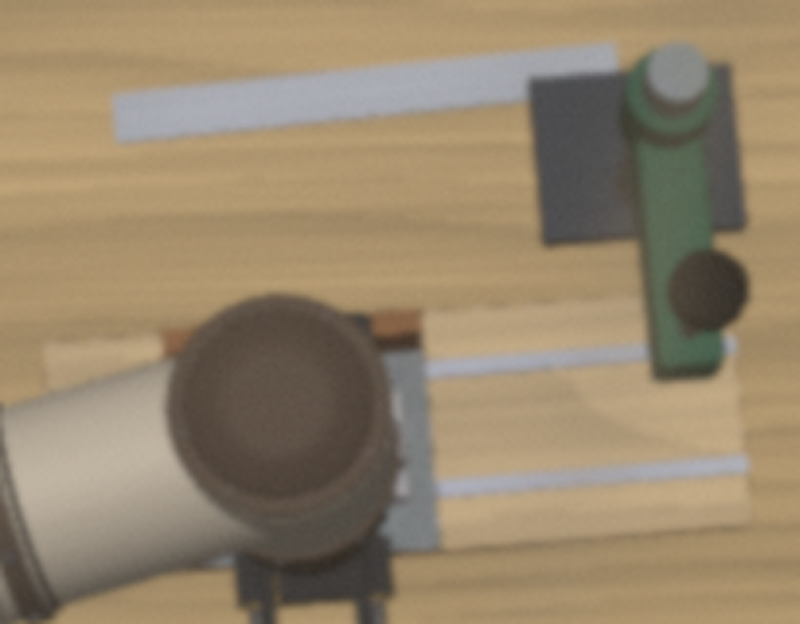

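All three are stacked neatly, cross at (371,200) in the scene crop, about 20 mm short of the end fence. I'll lower the shut fingers beside the stack's -x edge and tap it across.

```bash
python3 -m crank '[[1,[0,0,0.3],[0,0,0]],[1,[0,0,0.3],[0,0,0]],[1,[0,0,0.3],[0,0,0]],[1,[0,0,0.15],[0,0,0]],[1,[0,0,0.05],[0,0,0]],[1,[0,0,0],[0,0,0]],[1,[0,0,0],[0,0,0]],[1,[0,0,0],[0,0,0]]]'
python3 -m crank '[[1,[0,0,0],[0,0,0]],[1,[0,0,0],[0,0,0]]]'
python3 go.py .5772 -.0104 .0255 183.08
```

```text
time_s: 26.7
tcp_pos: [0.5787, -0.0097, 0.0273]
ee_rot: [[0.054, -0.999, 0.003], [-0.999, -0.054, 0.001], [-0.0, -0.003, -1.0]]
wrist_force: [0.5, 0.9, -0.5]
gripper_width: 0.005
time_s: 26.9
tcp_pos: [0.5781, -0.0098, 0.0268]
ee_rot: [[0.054, -0.999, 0.001], [-0.999, -0.054, 0.0], [-0.0, -0.001, -1.0]]
wrist_force: [-1.3, -0.7, 0.4]
gripper_width: 0.005
t 26.9 tcp [ 0.5781 -0.0098  0.0268] jaw -176.91 tilt [0.08 0.02] w 0.005 F [-1.3 -0.7  0.4]
turn total (units) wz=0.0003  shift total (units) [0.006 0.009 0.013]
```

```bash
python3 -m crank '[[1,[0,-0.06,0.01],[0,0,0]],[1,[0,-0.06,0],[0,0,0]],[1,[0,-0.06,0],[0,0,0]],[1,[0,-0.06,0],[0,0,0]],[1,[0,-0.06,0],[0,0,0]],[1,[0,-0.05,0],[0,0,0]],[1,[0,-0.05,0],[0,0,0]],[1,[0,-0.04,0],[0,0,0]]]'
python3 -m crank '[[1,[0,-0.02,0],[0,0,0]],[1,[0,0,0],[0,0,0]]]'
python3 go.py .6281 -.008 .0255 183.08
```

```text
time_s: 27.7
tcp_pos: [0.6221, -0.0075, 0.0249]
ee_rot: [[0.054, -0.999, 0.0], [-0.999, -0.054, 0.0], [-0.0, -0.0, -1.0]]
wrist_force: [-0.2, -0.2, -1.1]
gripper_width: 0.005
time_s: 27.9
tcp_pos: [0.6242, -0.0073, 0.025]
ee_rot: [[0.054, -0.999, 0.001], [-0.999, -0.054, 0.0], [-0.0, -0.001, -1.0]]
wrist_force: [-0.2, -0.8, -0.4]
gripper_width: 0.005
t 27.9 tcp [ 0.6242 -0.0073  0.025 ] jaw -176.9 tilt [0.05 0.01] w 0.005 F [-0.2 -0.8 -0.4]
turn total (units) wz=0.0004  shift total (units) [ 0.009 -0.038 -0.005]
```

Now in small steps, watching the force.

```bash
python3 -m crank '[[1,[0,-0.02,0],[0,0,0]],[1,[0,0,0],[0,0,0]],[1,[0,0,0],[0,0,0]]]';python3 -m crank '[[1,[0,-0.02,0],[0,0,0]],[1,[0,0,0],[0,0,0]],[1,[0,0,0],[0,0,0]]]'
python3 - <<'E'
from h import *
S=r.capture("scene");crop(S,300,420,220,340,5,"pics/p1.png")
E
```

```text
time_s: 28.2
tcp_pos: [0.6258, -0.0073, 0.0251]
ee_rot: [[0.054, -0.999, 0.0], [-0.999, -0.054, 0.0], [-0.0, -0.0, -1.0]]
wrist_force: [0.1, -0.2, -0.9]
gripper_width: 0.003
time_s: 28.5
tcp_pos: [0.6279, -0.0071, 0.0251]
ee_rot: [[0.054, -0.999, 0.0], [-0.999, -0.054, 0.0], [-0.0, -0.0, -1.0]]
wrist_force: [-0.3, -0.4, -0.2]
gripper_width: 0.004
```

View pics/p1.png

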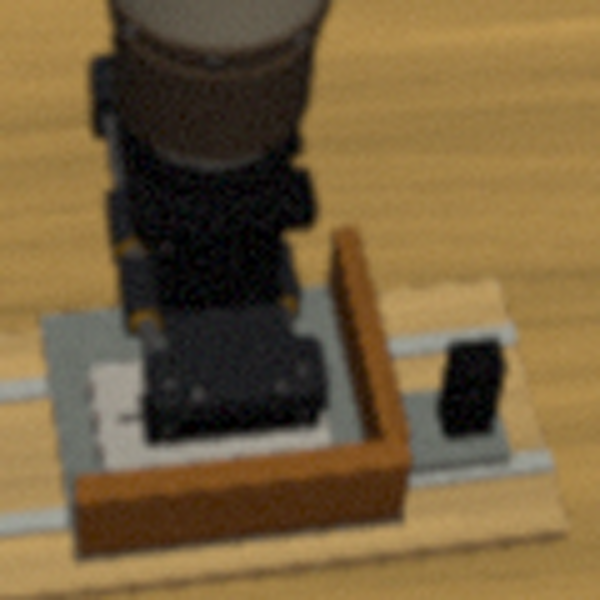

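```bash
for i in 1; do python3 -m crank '[[1,[0,-0.02,0],[0,0,0]],[1,[0,0,0],[0,0,0]],[1,[0,0,0],[0,0,0]]]'|grep -E "tcp|force";python3 -m crank '[[1,[0,-0.02,0],[0,0,0]],[1,[0,0,0],[0,0,0]],[1,[0,0,0],[0,0,0]]]'|grep -E "tcp|force"; done
```

```text
tcp_pos: [0.6298, -0.0071, 0.0251]
wrist_force: [-0.4, 0.3, 1.1]
tcp_pos: [0.6319, -0.007, 0.0251]
wrist_force: [-1.1, -0.6, 0.9]
```

```bash
python3 -m crank '[[1,[0,-0.02,0],[0,0,0]],[1,[0,0,0],[0,0,0]],[1,[0,0,0],[0,0,0]]]'|grep -E "tcp|force"
```

```text
tcp_pos: [0.6339, -0.0068, 0.025]
wrist_force: [-0.4, -1.0, 0.2]
```

```bash
python3 -m crank '[[1,[0,-0.02,0],[0,0,0]],[1,[0,0,0],[0,0,0]],[1,[0,0,0],[0,0,0]]]'|grep -E "tcp|force"
python3 - <<'E'
from h import *
T=r.capture("top");S=r.capture("scene")
crop(S,310,390,270,340,8,"pics/p2.png");crop(T,240,340,140,230,6,"pics/p2t.png")
a=cv2.imread("pics/p2.png");b=cv2.imread("pics/p2t.png");cv2.imwrite("pics/p2b.png",np.hstack([cv2.resize(a,(400,350)),cv2.resize(b,(400,350))]))
E
```

```text
tcp_pos: [0.6358, -0.0068, 0.025]
wrist_force: [-1.7, 0.3, 0.9]
```

View pics/p2b.png

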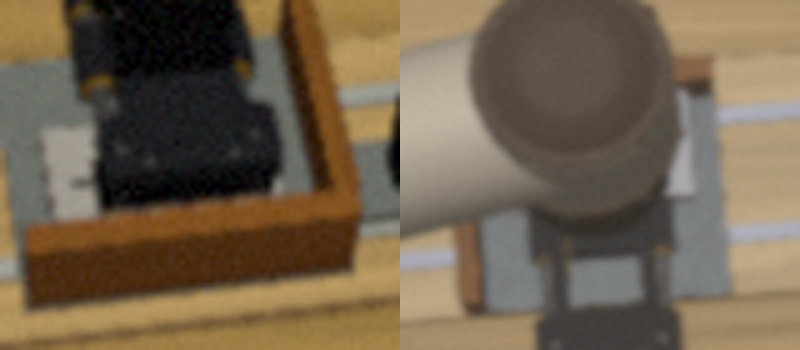

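```bash
python3 -m crank '[[1,[0,-0.02,0],[0,0,0]],[1,[0,0,0],[0,0,0]],[1,[0,0,0],[0,0,0]]]'|grep -E "tcp|force"; python3 -m crank '[[1,[0,-0.01,0],[0,0,0]],[1,[0,0,0],[0,0,0]],[1,[0,0,0],[0,0,0]]]'|grep -E "tcp|force"
```

```text
tcp_pos: [0.6358, -0.0068, 0.0249]
wrist_force: [-6.7, 1.0, 4.6]
tcp_pos: [0.6358, -0.0068, 0.0249]
wrist_force: [-7.4, 1.1, 5.6]
```

```bash
python3 -m crank '[[1,[0,-0.01,0],[0,0,0]],[1,[0,0,0],[0,0,0]],[1,[0,0,0],[0,0,0]]]'|grep -E "tcp|force"; python3 -m crank '[[1,[0,-0.01,0],[0,0,0]],[1,[0,0,0],[0,0,0]],[1,[0,0,0],[0,0,0]]]'|grep -E "tcp|force"
```

```text
tcp_pos: [0.6358, -0.0068, 0.0249]
wrist_force: [-9.6, 1.9, 8.0]
tcp_pos: [0.6358, -0.0069, 0.0249]
wrist_force: [-11.5, 1.8, 9.4]
```

```bash
python3 -m crank '[[1,[0,0.07,0],[0,0,0]],[1,[0,0.1,0],[0,0,0]],[1,[0,0.1,0],[0,0,0]],[1,[0,0,-0.35],[0,0,0]],[1,[0,0,-0.4],[0,0,0]],[1,[0,0,-0.35],[0,0,0]],[1,[0,0,0],[0,0,0]],[1,[0,0,0],[0,0,0]]]'
python3 go.py .6784 -.0851 .135 183.08
python3 - <<'E'
from h import *
T=r.capture("top");S=r.capture("scene")
crop(S,300,400,250,340,6,"pics/q.png");crop(T,240,340,140,230,6,"pics/qt.png")
a=cv2.imread("pics/q.png");b=cv2.imread("pics/qt.png");cv2.imwrite("pics/q2.png",np.hstack([cv2.resize(a,(400,360)),cv2.resize(b,(400,360))]))
E
```

```text
time_s: 31.85
tcp_pos: [0.6138, -0.0077, 0.136]
ee_rot: [[0.054, -0.999, 0.002], [-0.999, -0.054, 0.001], [-0.001, -0.003, -1.0]]
wrist_force: [0.8, -0.8, -0.4]
gripper_width: 0.006
t 31.9 tcp [ 0.6138 -0.0077  0.136 ] jaw -176.92 tilt [0.14 0.06] w 0.006 F [ 0.8 -0.8 -0.4]
turn total (units) wz=-0.0000  shift total (units) [ 0.807 -0.604  0.01 ]
```

View pics/q2.png

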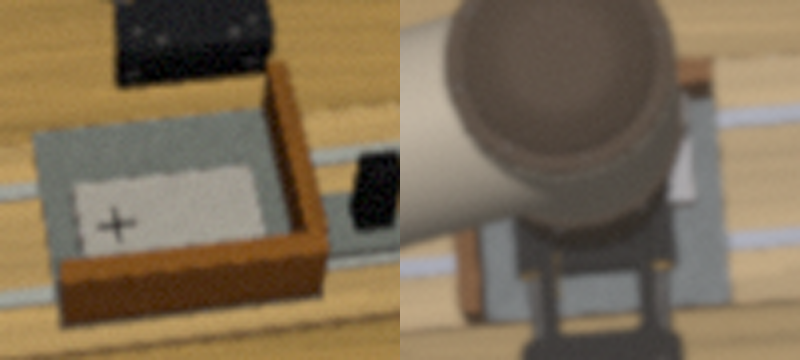

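```bash
python3 -m crank '[[1,[0.27,-0.2,0],[0,0,0]],[1,[0.27,-0.2,0],[0,0,0]],[1,[0.27,-0.2,0],[0,0,0]],[1,[0,0,0],[0,0,0]],[1,[0,0,0],[0,0,0]],[1,[0,0,0],[0,0,0]],[1,[0,0,0],[0,0,0]]]'
python3 go.py .6784 -.0851 .0255 183.08
python3 - <<'E'
from h import *
T=r.capture("top");S=r.capture("scene")
crop(S,215,425,215,395,3.3,"pics/q.png")
E
```

```text
time_s: 32.65
tcp_pos: [0.6773, -0.0847, 0.1347]
ee_rot: [[0.055, -0.998, -0.001], [-0.998, -0.055, 0.0], [-0.0, 0.001, -1.0]]
wrist_force: [-0.2, -0.1, 0.2]
gripper_width: 0.008
t 32.6 tcp [ 0.6773 -0.0847  0.1347] jaw -176.84 tilt [-0.05  0.  ] w 0.008 F [-0.2 -0.1  0.2]
turn total (units) wz=0.0017  shift total (units) [ 0.005 -0.011  1.092]
```

View pics/q.png

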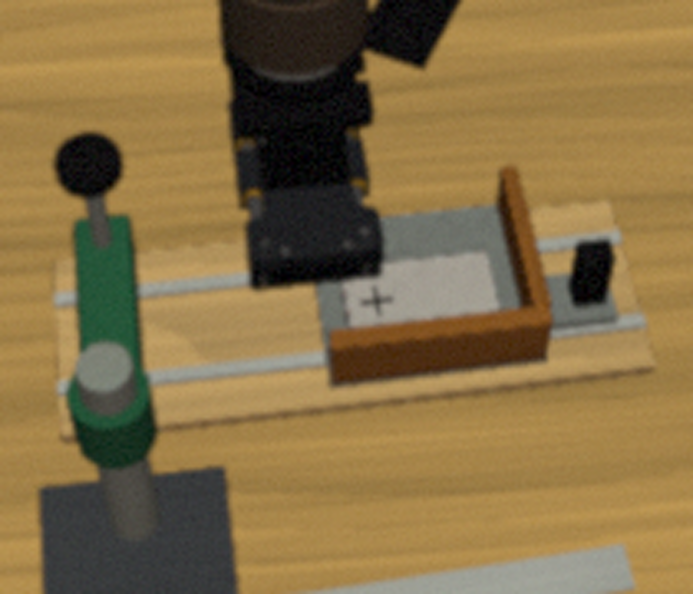

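```bash
python3 -m crank '[[1,[0,0,0.3],[0,0,0]],[1,[0,0,0.3],[0,0,0]],[1,[0,0,0.3],[0,0,0]],[1,[0,0,0.15],[0,0,0]],[1,[0,0,0.04],[0,0,0]],[1,[0,0,0],[0,0,0]],[1,[0,0,0],[0,0,0]],[1,[0,0,0],[0,0,0]]]'|grep -E "tcp|force"
python3 -m crank '[[1,[0,0,0],[0,0,0]],[1,[0,0,0],[0,0,0]],[1,[-0.05,0,0],[0,0,0]],[1,[-0.05,0,0],[0,0,0]],[1,[-0.05,0,0],[0,0,0]],[1,[-0.05,0,0],[0,0,0]],[1,[-0.05,0,0],[0,0,0]],[1,[0,0,0],[0,0,0]]]'
python3 go.py .6784 -.0451 .0255 183.08
```

```text
tcp_pos: [0.6791, -0.0855, 0.0279]
wrist_force: [0.7, 0.4, -0.3]
time_s: 34.35
tcp_pos: [0.6766, -0.0598, 0.026]
ee_rot: [[0.055, -0.998, -0.0], [-0.998, -0.055, 0.0], [-0.0, 0.0, -1.0]]
wrist_force: [0.4, -0.3, -0.4]
gripper_width: 0.005
t 34.4 tcp [ 0.6766 -0.0598  0.026 ] jaw -176.85 tilt [-0.01  0.  ] w 0.005 F [ 0.4 -0.3 -0.4]
turn total (units) wz=0.0015  shift total (units) [-0.146 -0.026  0.005]
```

```bash
python3 -m crank '[[1,[-0.04,0,0],[0,0,0]],[1,[-0.04,0,0],[0,0,0]],[1,[-0.02,0,0],[0,0,0]],[1,[0,0,0],[0,0,0]],[1,[0,0,0],[0,0,0]]]'|grep -E "tcp|force"
python3 -m crank '[[1,[-0.02,0,0],[0,0,0]],[1,[0,0,0],[0,0,0]],[1,[0,0,0],[0,0,0]]]'|grep -E "tcp|force"
python3 -m crank '[[1,[-0.02,0,0],[0,0,0]],[1,[0,0,0],[0,0,0]],[1,[0,0,0],[0,0,0]]]'|grep -E "tcp|force"
```

```text
tcp_pos: [0.6761, -0.0505, 0.026]
wrist_force: [-0.8, 0.5, -0.3]
tcp_pos: [0.676, -0.0486, 0.0261]
wrist_force: [-0.6, -0.7, -0.9]
tcp_pos: [0.6759, -0.0467, 0.026]
wrist_force: [-0.2, -1.2, -0.4]
```

```bash
python3 -m crank '[[1,[-0.02,0,0],[0,0,0]],[1,[0,0,0],[0,0,0]],[1,[0,0,0],[0,0,0]]]'|grep -E "tcp|force"
python3 -m crank '[[1,[-0.01,0,0],[0,0,0]],[1,[0,0,0],[0,0,0]],[1,[0,0,0],[0,0,0]]]'|grep -E "tcp|force"
python3 - <<'E'
from h import *
S=r.capture("scene")
crop(S,300,400,250,340,6,"pics/q3.png")
E
```

```text
tcp_pos: [0.6758, -0.0448, 0.0261]
wrist_force: [0.2, -2.1, -0.2]
tcp_pos: [0.6757, -0.0437, 0.0261]
wrist_force: [0.9, -2.8, -0.2]
```

View pics/q3.png

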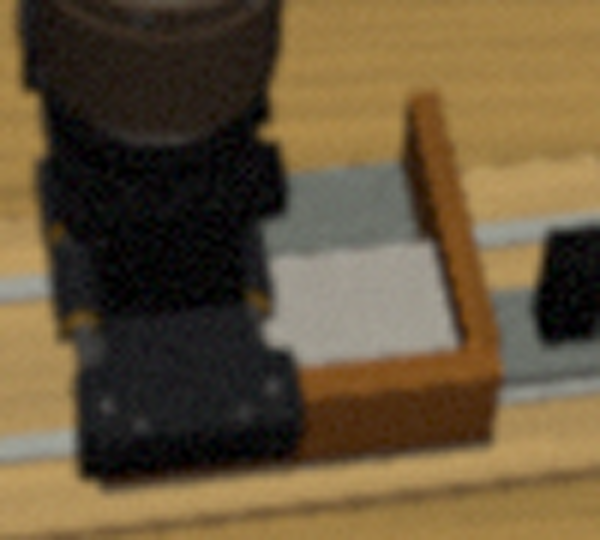

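```bash
python3 -m crank '[[1,[-0.01,0,0],[0,0,0]],[1,[0,0,0],[0,0,0]],[1,[0,0,0],[0,0,0]]]'|grep -E "tcp|force"
python3 -m crank '[[1,[-0.01,0,0],[0,0,0]],[1,[0,0,0],[0,0,0]],[1,[0,0,0],[0,0,0]]]'|grep -E "tcp|force"
```

```text
tcp_pos: [0.6757, -0.0425, 0.0261]
wrist_force: [-0.9, -3.1, -0.8]
tcp_pos: [0.6756, -0.0415, 0.0261]
wrist_force: [0.7, -1.7, 0.1]
```

```bash
python3 - <<'E'
from h import *
S=r.capture("scene")["img"];A=cv2.imread("pics/scene0.png")
for nm,(x0,x1,y0,y1) in {"handle":(386,404,284,312),"fence":(366,384,270,326),"board end":(405,420,275,330)}.items():
    t=A[y0:y1,x0:x1];w=S[y0-6:y1+6,x0-8:x1+8]
    t=cv2.resize(t,None,fx=4,fy=4,interpolation=3);w=cv2.resize(w,None,fx=4,fy=4,interpolation=3)
    m=cv2.matchTemplate(w,t,cv2.TM_CCOEFF_NORMED);_,v,_,l=cv2.minMaxLoc(m);print(nm,round(v,3),l[0]/4-8,l[1]/4-6)
E
```

```text
handle 0.981 2.0 0.0
fence 0.85 3.0 0.0
board end 0.966 0.0 0.0
```

The sled itself moved about 2 px (4 mm) in +y, so it wasn't on its home stop and the stack is already against the end fence. I'll back off, then check flushness from above.

```bash
python3 -m crank '[[1,[0.1,0,0],[0,0,0]],[1,[0.15,0,0],[0,0,0]],[1,[0.05,0,-0.2],[0,0,0]],[1,[0,0,-0.4],[0,0,0]],[1,[0,0,-0.5],[0,0,0]],[1,[0,0.5,0],[0,0,0]],[1,[0,0.5,0],[0,0,0]],[1,[0,0.5,0],[0,0,0]]]'
python3 -m crank '[[1,[0.4,0.3,0],[0,0,0]],[1,[0.4,0,0],[0,0,0]],[1,[0,0,0],[0,0,0]],[1,[0,0,0],[0,0,0]]]'
python3 - <<'E'
from h import *
T=r.capture("top");S=r.capture("scene")
crop(S,215,425,235,415,3.3,"pics/f_s.png");crop(T,210,415,75,235,3.9,"pics/f_t.png")
for z in(.046,):
  for p,rc in whites(T,z): print(p.round(),np.round(rc[0],1),np.round(rc[1],1),round(rc[2],1))
E
```

```text
time_s: 37.55
tcp_pos: [0.5257, -0.0805, 0.1362]
ee_rot: [[0.053, -0.999, 0.001], [-0.999, -0.053, 0.001], [-0.001, -0.001, -1.0]]
wrist_force: [0.2, 0.5, 0.7]
gripper_width: 0.007
time_s: 37.95
tcp_pos: [0.5015, -0.1624, 0.1362]
ee_rot: [[0.051, -0.999, 0.0], [-0.999, -0.051, 0.0], [-0.0, -0.001, -1.0]]
wrist_force: [0.1, 0.0, -0.2]
gripper_width: 0.008
[268. 471.] [53.1 54.8] [140.8  39.3] 88.7
[270. 415.] [171.   49.1] [146.1 165.4] 89.8
[476. 284.] [ 431.4 -403.5] [106.7 105.6] 88.3
[281. 181.] [663.2  15.5] [ 77.5 108.6] 3.1
[338. 202.] [ 601.3 -126.8] [132.1 202.2] 89.3
[ 13. 195.] [657.8 618.8] [149.9  71.4] 28.5
[302.  98.] [852.9 -40.4] [ 30.6 290.5] 4.5
```

View pics/f_s.png

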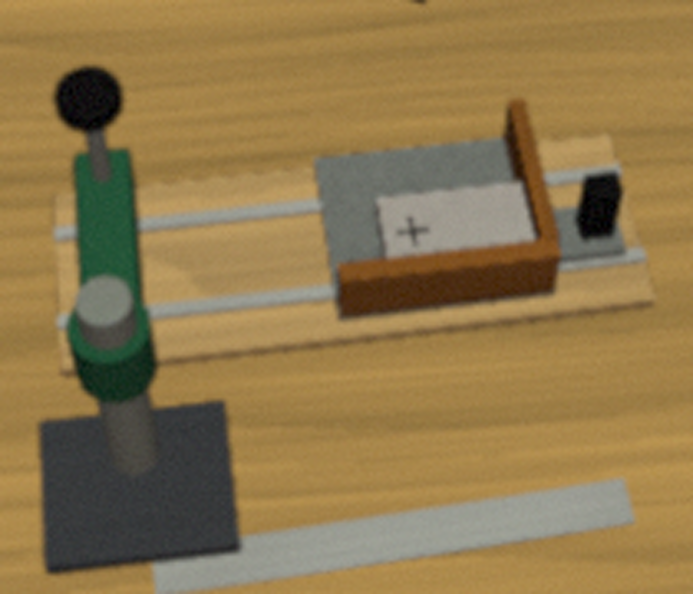

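View pics/f_t.png

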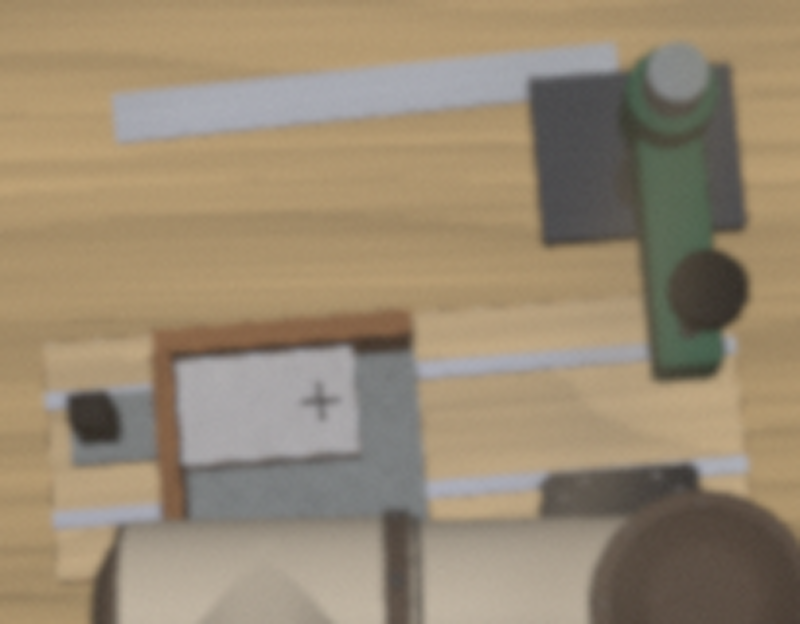

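Nearly flush. I'll do a second firm tap in x and then in y.

```bash
python3 go.py .608 .0166 .136 183.08
```

```text
t 38.0 tcp [ 0.5019 -0.1611  0.136 ] jaw -176.93 tilt [0.   0.02] w 0.004 F [-0.4 -0.1 -0.5]
turn total (units) wz=-0.0002  shift total (units) [-1.718 -1.155 -0.   ]
```

```bash
python3 -m crank '[[1,[-0.34,-0.23,0],[0,0,0]],[1,[-0.34,-0.23,0],[0,0,0]],[1,[-0.34,-0.23,0],[0,0,0]],[1,[-0.34,-0.23,0],[0,0,0]],[1,[-0.34,-0.23,0],[0,0,0]],[1,[0,0,0.3],[0,0,0]],[1,[0,0,0.3],[0,0,0]],[1,[0,0,0.3],[0,0,0]]]'
python3 -m crank '[[1,[0,0,0.14],[0,0,0]],[1,[0,0,0.04],[0,0,0]],[1,[0,0,0],[0,0,0]],[1,[0,0,0],[0,0,0]],[1,[0,0,0],[0,0,0]]]'
python3 go.py .635 .0166 .0255 183.08
```

```text
time_s: 38.85
tcp_pos: [0.6075, 0.0167, 0.0448]
ee_rot: [[0.057, -0.998, 0.0], [-0.998, -0.057, 0.0], [-0.0, -0.0, -1.0]]
wrist_force: [0.9, 0.3, -1.1]
gripper_width: 0.005
time_s: 39.35
tcp_pos: [0.6085, 0.015, 0.0297]
ee_rot: [[0.054, -0.999, 0.003], [-0.999, -0.054, 0.001], [-0.001, -0.003, -1.0]]
wrist_force: [-0.1, -0.0, -0.7]
gripper_width: 0.008
t 39.4 tcp [0.6085 0.015  0.0297] jaw -176.9 tilt [0.17 0.04] w 0.008 F [-0.1 -0.  -0.7]
turn total (units) wz=0.0005  shift total (units) [-0.002 -0.265  0.042]
```

```bash
python3 -m crank '[[1,[0,-0.05,0.025],[0,0,0]],[1,[0,-0.05,0],[0,0,0]],[1,[0,-0.05,0],[0,0,0]],[1,[0,-0.05,0],[0,0,0]],[1,[0,-0.03,0],[0,0,0]],[1,[0,-0.02,0],[0,0,0]],[1,[0,0,0],[0,0,0]],[1,[0,0,0],[0,0,0]]]'|grep -E "tcp|force"
python3 -m crank '[[1,[0,-0.02,0],[0,0,0]],[1,[0,0,0],[0,0,0]],[1,[0,0,0],[0,0,0]]]'|grep -E "tcp|force"
python3 -m crank '[[1,[0,-0.02,0],[0,0,0]],[1,[0,0,0],[0,0,0]],[1,[0,0,0],[0,0,0]]]'|grep -E "tcp|force"
```

```text
tcp_pos: [0.6323, 0.0161, 0.0255]
wrist_force: [0.0, -1.1, -0.0]
tcp_pos: [0.6344, 0.0163, 0.0256]
wrist_force: [0.4, 0.2, -0.6]
tcp_pos: [0.6346, 0.0162, 0.0255]
wrist_force: [-5.3, 0.9, 3.9]
```

```bash
python3 -m crank '[[1,[0,-0.02,0],[0,0,0]],[1,[0,0,0],[0,0,0]],[1,[0,0,0],[0,0,0]]]'|grep -E "tcp|force"
python3 -m crank '[[1,[0,-0.02,0],[0,0,0]],[1,[0,0,0],[0,0,0]],[1,[0,0,0],[0,0,0]]]'|grep -E "tcp|force"
```

```text
tcp_pos: [0.6346, 0.0161, 0.0255]
wrist_force: [-9.8, 2.1, 7.6]
tcp_pos: [0.6346, 0.0159, 0.0255]
wrist_force: [-13.7, 1.5, 11.2]
```

```bash
python3 -m crank '[[1,[0,0.07,0],[0,0,0]],[1,[0,0.1,0],[0,0,0]],[1,[0,0.05,0],[0,0,0]],[1,[0,0,-0.35],[0,0,0]],[1,[0,0,-0.4],[0,0,0]],[1,[0,0,-0.35],[0,0,0]],[1,[0,0,0],[0,0,0]],[1,[0,0,0],[0,0,0]]]'
python3 go.py .6784 -.073 .135 183.08
```

```text
time_s: 42.15
tcp_pos: [0.6188, 0.0155, 0.1365]
ee_rot: [[0.054, -0.999, 0.003], [-0.999, -0.054, 0.001], [-0.001, -0.003, -1.0]]
wrist_force: [-0.1, -1.0, -0.2]
gripper_width: 0.005
t 42.1 tcp [0.6188 0.0155 0.1365] jaw -176.92 tilt [0.15 0.06] w 0.005 F [-0.1 -1.  -0.2]
turn total (units) wz=-0.0000  shift total (units) [ 0.916 -0.548  0.015]
```

```bash
python3 -m crank '[[1,[0.31,-0.19,0],[0,0,0]],[1,[0.31,-0.18,0],[0,0,0]],[1,[0.3,-0.18,0],[0,0,0]],[1,[0,0,0],[0,0,0]],[1,[0,0,0.3],[0,0,0]],[1,[0,0,0.3],[0,0,0]],[1,[0,0,0.3],[0,0,0]],[1,[0,0,0.15],[0,0,0]]]'
python3 -m crank '[[1,[0,0,0.05],[0,0,0]],[1,[0,0,0],[0,0,0]],[1,[0,0,0],[0,0,0]],[1,[0,0,0],[0,0,0]]]'
python3 go.py .6756 -.0415 .0255 183.08
```

```text
time_s: 42.95
tcp_pos: [0.6751, -0.0732, 0.0259]
ee_rot: [[0.054, -0.999, -0.008], [-0.999, -0.054, -0.0], [-0.0, 0.008, -1.0]]
wrist_force: [-0.4, 0.1, -0.6]
gripper_width: 0.004
time_s: 43.35
tcp_pos: [0.6795, -0.0734, 0.0273]
ee_rot: [[0.054, -0.999, 0.003], [-0.999, -0.054, 0.0], [0.0, -0.003, -1.0]]
wrist_force: [0.1, -0.5, 0.1]
gripper_width: 0.001
t 43.4 tcp [ 0.6795 -0.0734  0.0273] jaw -176.89 tilt [0.19 0.01] w 0.001 F [ 0.1 -0.5  0.1]
turn total (units) wz=0.0006  shift total (units) [-0.321  0.022  0.018]
```

```bash
python3 -m crank '[[1,[-0.05,0.02,0.01],[0,0,0]],[1,[-0.05,0,0],[0,0,0]],[1,[-0.05,0,0],[0,0,0]],[1,[-0.05,0,0],[0,0,0]],[1,[-0.05,0,0],[0,0,0]],[1,[-0.03,0,0],[0,0,0]],[1,[-0.03,0,0],[0,0,0]],[1,[0,0,0],[0,0,0]]]'|grep -E "tcp|force"
python3 -m crank '[[1,[-0.02,0,0],[0,0,0]],[1,[-0.02,0,0],[0,0,0]],[1,[-0.02,0,0],[0,0,0]]]'|grep -E "tcp|force"
python3 -m crank '[[1,[-0.02,0,0],[0,0,0]],[1,[-0.02,0,0],[0,0,0]],[1,[-0.02,0,0],[0,0,0]]]'|grep -E "tcp|force"
```

```text
tcp_pos: [0.6747, -0.0423, 0.0245]
wrist_force: [-0.1, 1.0, 0.5]
tcp_pos: [0.6743, -0.0373, 0.0245]
wrist_force: [0.5, -3.1, -1.0]
tcp_pos: [0.6739, -0.0307, 0.0245]
wrist_force: [0.2, -2.4, -0.6]
```

```bash
python3 -m crank '[[1,[-0.02,0,0],[0,0,0]],[1,[-0.02,0,0],[0,0,0]],[1,[-0.02,0,0],[0,0,0]]]'|grep -E "tcp|force"
python3 -m crank '[[1,[-0.02,0,0],[0,0,0]],[1,[-0.02,0,0],[0,0,0]]]'|grep -E "tcp|force"
```

```text
tcp_pos: [0.6736, -0.0245, 0.0245]
wrist_force: [0.8, -2.6, -0.6]
tcp_pos: [0.6734, -0.0205, 0.0245]
wrist_force: [-0.5, -2.7, -0.6]
```

```bash
python3 -m crank '[[1,[0,0,0],[0,0,0]],[1,[0,0,0],[0,0,0]]]'|grep -E "tcp|force"
python3 -m crank '[[1,[-0.02,0,0],[0,0,0]],[1,[0,0,0],[0,0,0]]]'|grep -E "tcp|force"
```

```text
tcp_pos: [0.6734, -0.0202, 0.0245]
wrist_force: [0.2, -1.1, -0.4]
tcp_pos: [0.6733, -0.0185, 0.0246]
wrist_force: [-0.9, -1.5, -0.9]
```

```bash
python3 -m crank '[[1,[0.1,0,0],[0,0,0]],[1,[0.15,0,0],[0,0,0]],[1,[0.05,0,-0.2],[0,0,0]],[1,[0,0,-0.4],[0,0,0]],[1,[0,0,-0.5],[0,0,0]],[-1,[0,0.45,0],[0,0,0]],[-1,[0,0.45,0],[0,0,0]],[-1,[0,0.45,0],[0,0,0]]]'
python3 -m crank '[[-1,[0.4,0.3,0],[0,0,0]],[-1,[0.4,0.3,0],[0,0,0]],[-1,[0.4,0,0],[0,0,0]],[-1,[0,0,0],[0,0,0]]]'
cat > jigpose.py <<'E'
from h import *
T=r.capture("top");S=r.capture("scene")
import sys;n=sys.argv[1]
crop(S,215,425,235,415,3.3,f"pics/{n}_s.png");crop(T,210,415,75,235,3.9,f"pics/{n}_t.png")
E
python3 jigpose.py k
```

```text
time_s: 46.45
tcp_pos: [0.5387, -0.0569, 0.1349]
ee_rot: [[0.053, -0.999, 0.001], [-0.999, -0.053, 0.001], [-0.001, -0.001, -1.0]]
wrist_force: [0.3, 0.0, 0.2]
gripper_width: 0.194
time_s: 46.85
tcp_pos: [0.486, -0.1831, 0.1352]
ee_rot: [[0.048, -0.999, 0.002], [-0.999, -0.048, -0.001], [0.001, -0.002, -1.0]]
wrist_force: [0.0, -0.3, -0.2]
gripper_width: 0.557
```

View pics/k_t.png

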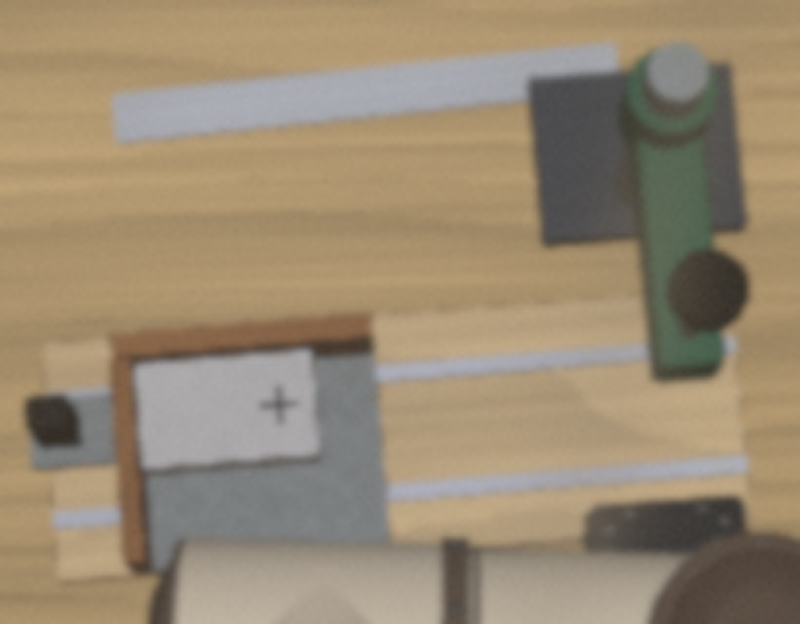

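View pics/k_s.png

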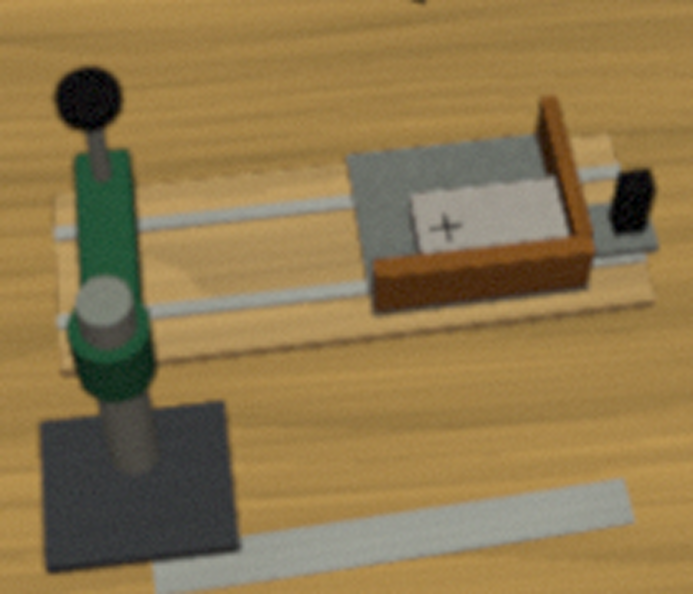

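```bash
python3 - <<'E'
from h import *
T=r.capture("top");S=r.capture("scene")
f=lambda x,y:(210+x/3.9-.37,75+y/3.9-.37)
g=lambda x,y:(215+x/3.3-.35,235+y/3.3-.35)
ex=np.array([np.cos(np.radians(3.08)),np.sin(np.radians(3.08))]);ey=np.array([-ex[1],ex[0]])
def show(n,P):
    P=np.atleast_2d(P)[:,:2]; print(n,P.round(4).tolist(),"jig x,y",np.round(P@np.c_[ex,ey],4).tolist())
show("cross T",plane(T,[f(279,405)],.046)); show("cross S",plane(S,[g(446,227)],.046))
# cap mask
for n,c,(x0,x1,y0,y1) in(("T",T,(375,410,130,165)),("S",S,(225,260,248,282))):
    im=c["img"][y0:y1,x0:x1].astype(int)
    m=((im.max(2)<75)&(im.max(2)-im.min(2)<22)).astype(np.uint8) if n=="T" else (im.max(2)<45).astype(np.uint8)
    k=max(cv2.findContours(m,0,2)[0],key=cv2.contourArea);e=cv2.fitEllipse(k);print(n,"cap",np.round([e[0][0]+x0,e[0][1]+y0],2),np.round(e[1],1),m.sum())
    for z in(.234,.226): show("  z%.3f"%z,plane(c,[(e[0][0]+x0,e[0][1]+y0)],z))
show("cap man T",plane(T,[f(710,290)],.234));
show("arm edges T .15",plane(T,[f(647,260),f(714,260),f(655,365),f(720,365)],.15))
show("column top T .2",plane(T,[f(679,74)],.2));show("column top S .2",plane(S,[g(105,300)],.2))
show("handle top T",plane(T,[f(46,421)],.077));show("handle top S",plane(S,[g(634,176)],.077))
show("seat via floor corner",plane(T,[f(388,548)],.022))
# lateral edges of the arm in scene at several rows
show("fence inner end T .066", plane(T,[f(133,360),f(371,341)],.066))
E
```

```text
cross T [[0.6721, 0.0129]] jig x,y [[0.6718, -0.0233]]
cross S [[0.6737, 0.0143]] jig x,y [[0.6735, -0.0219]]
T cap [391.69 149.44] [15.6 21.2] 274
  z0.234 [[0.6824, -0.2056]] jig x,y [[0.6703, -0.242]]
  z0.226 [[0.6844, -0.2067]] jig x,y [[0.6723, -0.2432]]
S cap [241.67 264.85] [17.8 18.7] 274
  z0.234 [[0.6928, -0.2027]] jig x,y [[0.6809, -0.2396]]
  z0.226 [[0.6866, -0.2036]] jig x,y [[0.6747, -0.2402]]
cap man T [[0.6832, -0.2056]] jig x,y [[0.6712, -0.242]]
arm edges T .15 [[0.7218, -0.1853], [0.7209, -0.2202], [0.666, -0.1873], [0.6652, -0.2209]] jig x,y [[0.7108, -0.2238], [0.7081, -0.2586], [0.655, -0.2228], [0.6523, -0.2564]]
column top T .2 [[0.8038, -0.1995]] jig x,y [[0.7919, -0.2424]]
column top S .2 [[0.8049, -0.1965]] jig x,y [[0.7932, -0.2394]]
handle top T [[0.6601, 0.1393]] jig x,y [[0.6667, 0.1036]]
handle top S [[0.6636, 0.1397]] jig x,y [[0.6702, 0.1039]]
seat via floor corner [[0.5929, -0.0462]] jig x,y [[0.5896, -0.078]]
fence inner end T .066 [[0.6955, 0.0923], [0.7026, -0.0399]] jig x,y [[0.6995, 0.0548], [0.6995, -0.0776]]
```

```bash
python3 -m crank '[[-1,[0,0,0],[0,0,0]],[-1,[0,0,0],[0,0,0]]]' >/dev/null; python3 go.py .6654 .1401 .135 183.08
```

```text
t 47.2 tcp [ 0.487  -0.1782  0.1345] jaw -176.82 tilt [-0.01  0.01] w 0.923 F [ 0.4 -0.9  0.2]
turn total (units) wz=0.0022  shift total (units) [-3.083 -1.953 -0.005]
```

```bash
python3 -m crank '[[-1,[-0.385,-0.244,0],[0,0,0]],[-1,[-0.385,-0.244,0],[0,0,0]],[-1,[-0.385,-0.244,0],[0,0,0]],[-1,[-0.385,-0.244,0],[0,0,0]],[-1,[-0.385,-0.244,0],[0,0,0]],[-1,[-0.385,-0.244,0],[0,0,0]],[-1,[-0.385,-0.244,0],[0,0,0]],[-1,[-0.385,-0.244,0],[0,0,0]]]'>/dev/null
python3 -m crank '[[-1,[0,0,0],[0,0,0]],[-1,[0,0,0],[0,0,0]],[-1,[0,0,0],[0,0,0]],[-1,[0,0,0],[0,0,0]]]'
python3 go.py .6654 .1401 .047 183.08
python3 jigpose.py m
```

```text
time_s: 48.45
tcp_pos: [0.6645, 0.1381, 0.1348]
ee_rot: [[0.053, -0.999, -0.0], [-0.999, -0.053, -0.0], [0.0, 0.0, -1.0]]
wrist_force: [1.0, -0.0, 0.4]
gripper_width: 1.001
t 48.5 tcp [0.6645 0.1381 0.1348] jaw -176.96 tilt [-0.02 -0.01] w 1.001 F [ 1.  -0.   0.4]
turn total (units) wz=-0.0008  shift total (units) [-0.019 -0.01   0.878]
```

View pics/m_s.png

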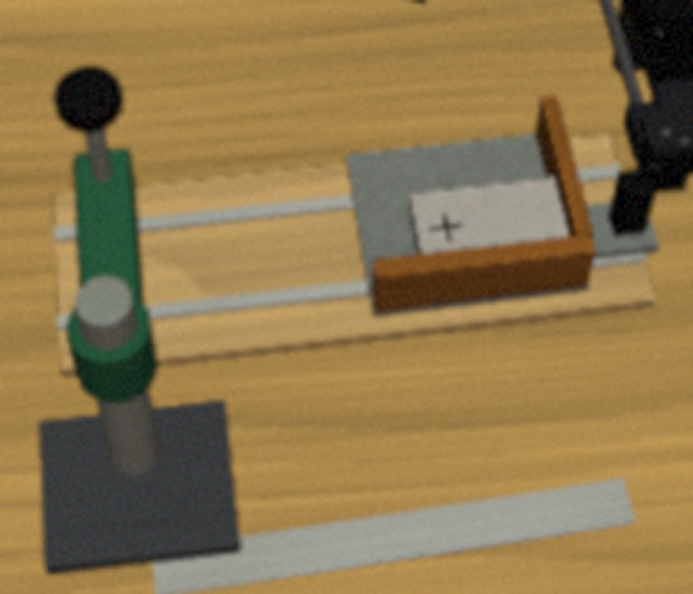

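Above the handle. I'll descend and grip it.

```bash
python3 -m crank '[[-1,[-0.02,-0.01,0.25],[0,0,0]],[-1,[0,0,0.25],[0,0,0]],[-1,[0,0,0.25],[0,0,0]],[-1,[0,0,0.12],[0,0,0]],[-1,[0,0,0],[0,0,0]],[-1,[0,0,0],[0,0,0]],[-1,[0,0,0],[0,0,0]],[-1,[0,0,0],[0,0,0]]]'
python3 -m crank '[[1,[0,0,0],[0,0,0]],[1,[0,0,0],[0,0,0]],[1,[0,0,0],[0,0,0]],[1,[0,0,0],[0,0,0]],[1,[0,0,0],[0,0,0]],[1,[0,0,0],[0,0,0]],[1,[0,0,0],[0,0,0]],[1,[0,0,0],[0,0,0]]]'>/dev/null
python3 -m crank '[[1,[0,0,0],[0,0,0]],[1,[0,0,0],[0,0,0]],[1,[0,0,0],[0,0,0]],[1,[0,0,0],[0,0,0]],[1,[0,0,0],[0,0,0]],[1,[0,0,0],[0,0,0]],[1,[0,0,0],[0,0,0]],[1,[0,0,0],[0,0,0]]]'
python3 go.py .6654 .1401 .047 183.08
```

```text
time_s: 49.35
tcp_pos: [0.6667, 0.1414, 0.0491]
ee_rot: [[0.054, -0.999, 0.003], [-0.999, -0.054, 0.001], [-0.001, -0.003, -1.0]]
wrist_force: [0.3, -0.9, -1.1]
gripper_width: 1.001
time_s: 50.95
tcp_pos: [0.6668, 0.1412, 0.0476]
ee_rot: [[0.054, -0.999, 0.002], [-0.999, -0.054, 0.0], [-0.0, -0.002, -1.0]]
wrist_force: [6.4, -0.5, -3.2]
gripper_width: 0.225
t 51.0 tcp [0.6668 0.1412 0.0476] jaw -176.9 tilt [0.1  0.02] w 0.225 F [ 6.4 -0.5 -3.2]
turn total (units) wz=0.0005  shift total (units) [0.011 0.014 0.006]
```

```bash
python3 -m crank '[[1,[0,-0.015,0],[0,0,0]],[1,[0.03,0,0],[0,0,0]],[1,[0.06,0,0],[0,0,0]],[1,[0.1,0,0],[0,0,0]],[1,[0.1,0,0],[0,0,0]],[1,[0.1,0,0],[0,0,0]],[1,[0.1,0,0],[0,0,0]],[1,[0.1,0,0],[0,0,0]]]'
python3 -m crank '[[1,[0.1,0,0],[0,0,0]],[1,[0.1,0,0],[0,0,0]],[1,[0.1,0,0],[0,0,0]],[1,[0.1,0,0],[0,0,0]],[1,[0.1,0,0],[0,0,0]],[1,[0.06,0,0],[0,0,0]],[1,[0.03,0,0],[0,0,0]],[1,[0,0,0],[0,0,0]]]'
python3 go.py .6785 -.0768 .047 183.08
```

```text
time_s: 51.75
tcp_pos: [0.6702, 0.0811, 0.0476]
ee_rot: [[0.054, -0.999, -0.001], [-0.999, -0.054, -0.0], [0.0, 0.001, -1.0]]
wrist_force: [-2.7, 4.2, 1.8]
gripper_width: 0.225
time_s: 52.55
tcp_pos: [0.6735, 0.0221, 0.0476]
ee_rot: [[0.054, -0.999, -0.001], [-0.999, -0.054, -0.001], [0.001, 0.001, -1.0]]
wrist_force: [-2.2, -1.7, 3.5]
gripper_width: 0.228
t 52.5 tcp [0.6735 0.0221 0.0476] jaw -176.92 tilt [-0.05 -0.08] w 0.228 F [-2.2 -1.7  3.5]
turn total (units) wz=-0.0001  shift total (units) [0.99  0.004 0.006]
```

```bash
python3 jigpose.py n; python3 -m crank '[[1,[0.04,0,0],[0,0,0]],[1,[0.08,0,0],[0,0,0]],[1,[0.1,0,0],[0,0,0]],[1,[0.1,0,0],[0,0,0]],[1,[0.1,0,0],[0,0,0]],[1,[0.1,0,0],[0,0,0]],[1,[0.1,0,0],[0,0,0]],[1,[0.1,0,0],[0,0,0]]]'
python3 -m crank '[[1,[0.1,0,0],[0,0,0]],[1,[0.06,0,0],[0,0,0]],[1,[0.03,0,0],[0,0,0]],[1,[0,0,0],[0,0,0]],[1,[0,0,0],[0,0,0]]]'
python3 go.py .6785 -.0768 .047 183.08
python3 jigpose.py o
```

```text
time_s: 53.45
tcp_pos: [0.6775, -0.0478, 0.0476]
ee_rot: [[0.055, -0.999, -0.0], [-0.999, -0.055, 0.001], [-0.001, 0.0, -1.0]]
wrist_force: [-4.3, 3.1, 4.2]
gripper_width: 0.225
time_s: 53.95
tcp_pos: [0.6787, -0.0678, 0.0476]
ee_rot: [[0.054, -0.999, -0.0], [-0.999, -0.054, -0.001], [0.001, 0.0, -1.0]]
wrist_force: [-4.3, -0.9, 3.5]
gripper_width: 0.227
t 54.0 tcp [ 0.6787 -0.0678  0.0476] jaw -176.89 tilt [-0.01 -0.04] w 0.227 F [-4.3 -0.9  3.5]
turn total (units) wz=0.0006  shift total (units) [0.089 0.007 0.006]
```

View pics/o_s.png

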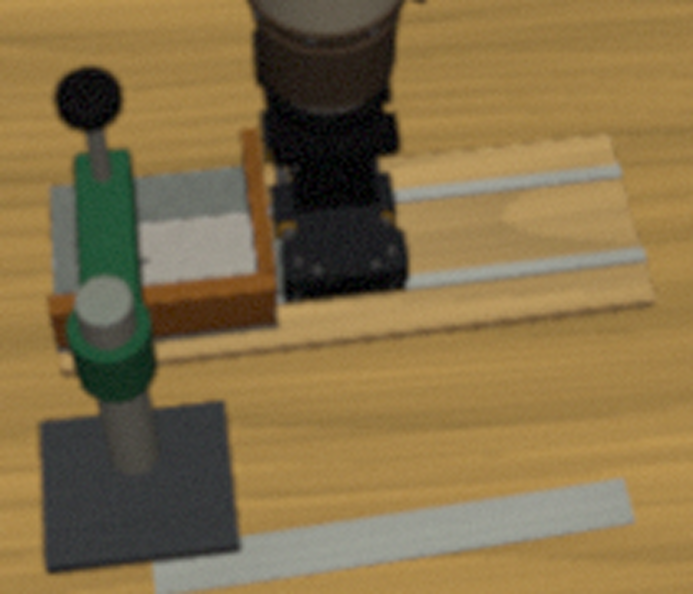

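View pics/o_t.png

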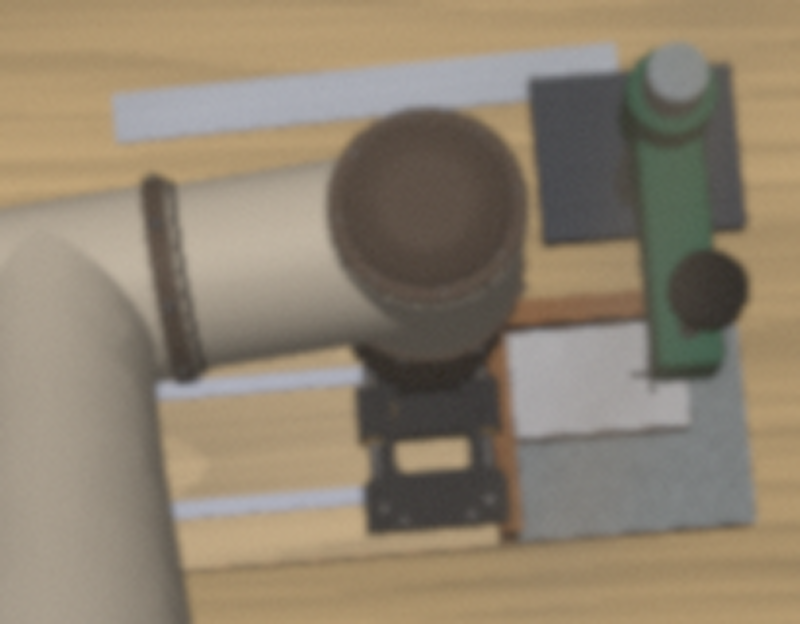

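```bash
python3 - <<'E'
from h import *
T=r.capture("top")
f=lambda x,y:(210+x/3.9-.37,75+y/3.9-.37)
ex=np.array([np.cos(np.radians(3.08)),np.sin(np.radians(3.08))]);ey=np.array([-ex[1],ex[0]])
P=plane(T,[f(653,375),f(689.5,405)],.046)[:,:2]@np.c_[ex,ey];P2=plane(T,[f(751,522)],.022)[:,:2]@np.c_[ex,ey];P3=plane(T,[f(689,427),f(520,439)],.046)[:,:2]@np.c_[ex,ey]
print("cross",P[0].round(4),"edge+20 ->",P[1,1]+.02,"floor corner+56",P2[0,1]+.056,P2[0,0],P3.round(4))
crop(T,340,400,140,220,8,"pics/x.png")
E
```

```text
cross [ 0.6722 -0.2343] edge+20 -> -0.2332243518104841 floor corner+56 -0.22922285140404824 0.5879950193393777 [[ 0.641  -0.2518]
 [ 0.6417 -0.1566]]
```

View pics/x.png

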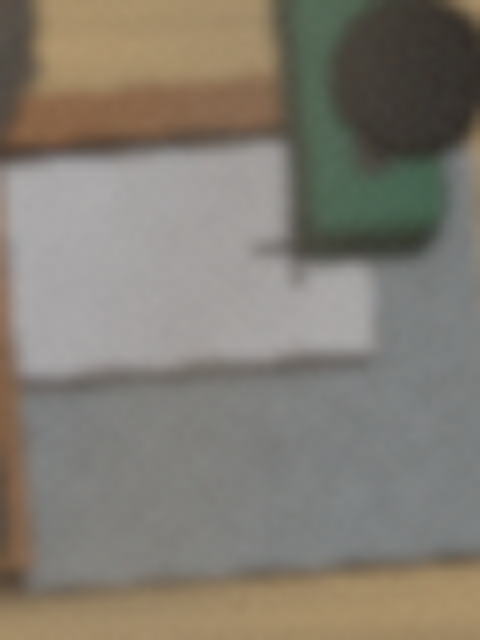

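```bash
python3 - <<'E'
from h import *
T=r.capture("top");S=r.capture("scene")
ex=np.array([np.cos(np.radians(3.08)),np.sin(np.radians(3.08))]);ey=np.array([-ex[1],ex[0]])
for n,c,(x0,x1),rows in(("T",T,(374,412),range(140,158,2)),("S",S,(225,262),range(256,276,2))):
    print(n)
    for y in rows: print(y,c["img"][y,x0:x1].sum(1)//3)
    X=np.array([.684,-.206,.23]);a=proj(c,[X,X+[0,.02,0],X-[0,.02,0]]);print("px radius",np.linalg.norm(a[1]-a[2])/2)
crop(T,372,412,135,180,14,"pics/cap.png");crop(S,222,262,250,295,14,"pics/caps.png")
a=cv2.imread("pics/cap.png");b=cv2.imread("pics/caps.png");cv2.imwrite("pics/capb.png",cv2.resize(np.hstack([a,b]),None,fx=.7,fy=.7))
E
```

```text
T
140 [ 93  79  83  87  92  92  90  92  90  87  85  80  70  66  64  61  60  58
  56  57  61  72  89 107 123 133 138 138 140 138 139 140 138 139 140 141
 139 139]
142 [ 94  79  81  86  91  89  91  88  86  81  73  64  62  58  60  58  59  56
  54  54  51  51  53  58  73  92 113 128 136 137 137 138 138 138 138 137
 138 137]
144 [101  82  81  86  90  90  88  86  76  71  64  64  62  62  57  57  53  56
  55  53  52  51  48  46  50  56  80 107 128 136 139 137 139 139 139 139
 138 140]
146 [110  86  79  85  89  89  87  80  68  62  63  62  58  60  60  58  57  53
  55  54  52  52  50  50  48  48  59  86 116 133 141 141 139 140 139 142
 140 141]
148 [107  88  78  82  87  87  83  75  66  65  63  63  62  60  59  58  55  56
  53  55  52  50  51  51  49  49  53  79 114 136 141 143 144 144 145 145
 145 143]
150 [ 97  85  78  80  87  89  82  73  65  63  62  61  60  60  58  56  56  55
  52  53  51  52  49  50  47  47  54  82 114 135 140 142 143 143 143 142
 143 143]
152 [ 95  82  78  83  86  89  84  76  66  61  60  63  60  57  58  56  54  56
  53  54  51  50  49  48  47  51  65  95 121 137 142 143 143 
[... 1261 characters left out ...]
0  48  94 115 123 122 125 122 124 123 124
 123]
268 [121 125 123 122 121 122 100  60  22  14  11  16  22  13  23  19  17  15
  14  16  12  18  15  18   4  22  59  97 118 123 123 122 119 122 117 122
 122]
270 [115 117 115 118 113 117 113  90  51  22   5   6  15  16  18  10  19  16
  20  10   9   7   0   6  34  75 106 121 125 125 127 124 127 125 126 126
 127]
272 [125 126 124 126 128 125 124 122 109  80  50  23   4   4  14   3  12  10
   6  10  10  17  39  68  95 113 125 123 122 118 123 124 121 119 120 120
 121]
274 [123 121 120 125 125 117 121 124 121 120 108  94  81  72  59  44  25  28
  33  40  48  69 100 118 120 124 121 120 123 118 122 121 120 120 120 122
 124]
px radius 10.547406997891281
```

View pics/capb.png

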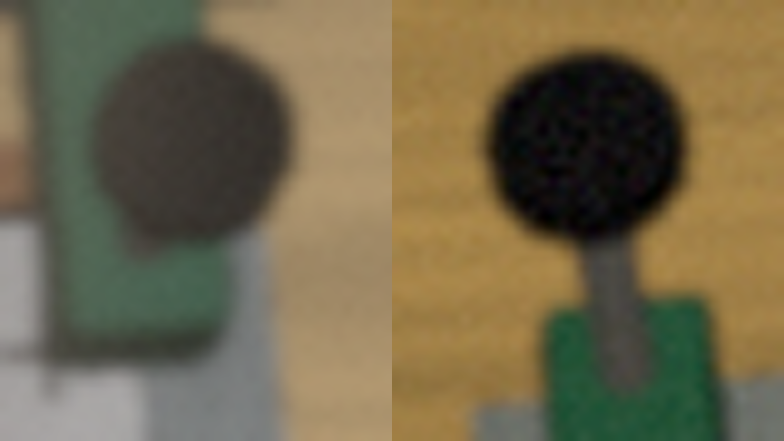

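```bash
python3 - <<'E'
from h import *
T=r.capture("top");S=r.capture("scene")
ex=np.array([np.cos(np.radians(3.08)),np.sin(np.radians(3.08))]);ey=np.array([-ex[1],ex[0]])
J=lambda P:P[:,:2]@np.c_[ex,ey]
for n,c,(x,y),s,(ox,oy) in(("k_t",T,(279,405),3.9,(210,75)),("k_s",S,(446,227),3.3,(215,235))):
    im=cv2.imread(f"pics/{n}.png").astype(float).mean(2);w=28
    p=im[y-w+4:y+w-4,x-w:x+w];d=np.clip(np.median(p)-12-p,0,None)
    # line projections
    cx=(d.sum(0)*np.arange(2*w)).sum()/d.sum()+x-w;cy=(d.sum(1)*np.arange(2*w-8)).sum()/d.sum()+y-w+4
    px=(ox+(cx+.5)/s-.5,oy+(cy+.5)/s-.5);print(n,cx.round(1),cy.round(1),J(plane(c,[px],.046)).round(4))
print("cap T",J(plane(T,[(391.2,149.1)],.234)).round(4),"cap S",J(plane(S,[(241.3,264.8)],.230)).round(4))
E
```

```text
k_t 278.0 404.1 [[ 0.6724 -0.0227]]
k_s 446.4 231.6 [[ 0.6771 -0.0223]]
cap T [[ 0.671  -0.2411]] cap S [[ 0.6776 -0.2406]]
```

```bash
python3 -m crank '[[1,[0.03,0,0],[0,0,0]],[1,[0.03,0,0],[0,0,0]],[1,[0.02,0,0],[0,0,0]],[1,[0.01,0,0],[0,0,0]],[1,[0,0,0],[0,0,0]],[1,[0,0,0],[0,0,0]]]'
python3 go.py .6785 -.0768 .047 183.08
python3 - <<'E'
from h import *
S=r.capture("scene");T=r.capture("top")
crop(S,225,300,245,335,8,"pics/y.png");crop(T,340,402,140,220,8,"pics/yt.png")
a=cv2.imread("pics/y.png");b=cv2.imread("pics/yt.png");h=min(a.shape[0],b.shape[0]);o=np.hstack([a[:h],b[:h]]);cv2.imwrite("pics/yy.png",cv2.resize(o,None,fx=.7,fy=.7))
ex=np.array([np.cos(np.radians(3.08)),np.sin(np.radians(3.08))]);ey=np.array([-ex[1],ex[0]])
print(T["img"][180:188:2,375:402].sum(2)//3)
E
```

```text
time_s: 54.9
tcp_pos: [0.6791, -0.0762, 0.0476]
ee_rot: [[0.054, -0.999, -0.0], [-0.999, -0.054, 0.0], [-0.0, 0.0, -1.0]]
wrist_force: [-4.8, 3.0, 3.3]
gripper_width: 0.232
t 54.9 tcp [ 0.6791 -0.0762  0.0476] jaw -176.9 tilt [-0.01  0.02] w 0.232 F [-4.8  3.   3.3]
turn total (units) wz=0.0004  shift total (units) [0.006 0.007 0.006]
[[166 164 164 164 167 165 168 168 167 168 167 169 167 168 163 149 131 125
  124 126 125 123 125 125 128 124 124]
 [165 160 162 163 164 165 165 164 167 166 165 162 158 154 147 137 124 124
  125 125 126 127 126 125 124 125 124]
 [133 127 121 120 120 121 122 122 122 120 117 112 104 103 106 112 118 122
  123 124 127 126 127 126 126 125 126]
 [105 105 106 109 109 112 113 115 117 117 117 117 119 120 121 123 125 125
  125 126 126 125 123 124 124 124 125]]
```

View pics/yy.png

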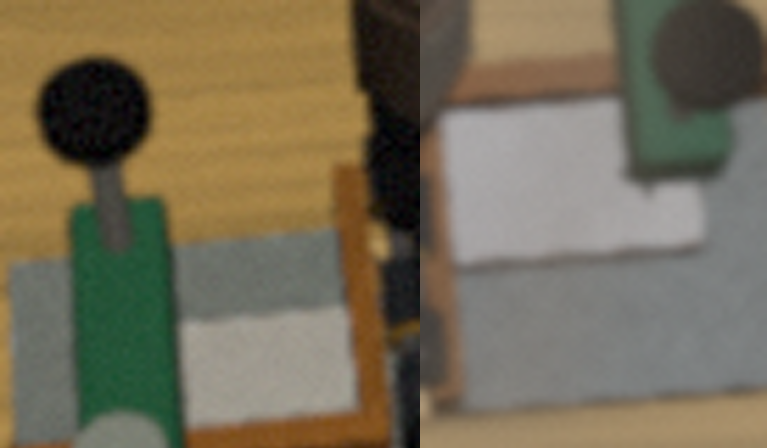

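```bash
python3 - <<'E'
from h import *
T=r.capture("top")
ex=np.array([np.cos(np.radians(3.08)),np.sin(np.radians(3.08))]);ey=np.array([-ex[1],ex[0]])
J=lambda P:P[:,:2]@np.c_[ex,ey]
print("edge -> cross y",J(plane(T,[(390.15,180)],.046))[0,1]+.02)
# same edge method on the k picture (before slide)
im=cv2.imread("pics/k_t.png").astype(float).mean(2);print(im[430,300:335:2].round())
E
```

```text
edge -> cross y -0.2410552704769557
[169. 169. 169. 169. 168. 165. 162. 156. 150. 142. 136. 131. 129. 128.
 127. 127. 129. 129.]
```

```bash
python3 -m crank '[[-1,[0,0,0],[0,0,0]],[-1,[0,0,0],[0,0,0]],[-1,[0,0,0],[0,0,0]],[-1,[0,0,0],[0,0,0]],[-1,[0,0,0],[0,0,0]],[-1,[0,0,-0.1],[0,0,0]],[-1,[0,0,-0.3],[0,0,0]],[-1,[0,0,-0.4],[0,0,0]]]'
python3 -m crank '[[1,[0,0,-0.45],[0,0,0]],[1,[0,0,-0.45],[0,0,0]],[1,[0,0,-0.45],[0,0,0]],[1,[0,0,-0.2],[0,0,0]],[1,[0,0,0],[0,0,0]],[1,[0,0,0],[0,0,0]],[1,[0,0,0],[0,0,0]]]'
python3 go.py .6855 -.2044 .27 183.08; python3 jigpose.py u
```

```text
time_s: 55.85
tcp_pos: [0.6779, -0.0766, 0.1268]
ee_rot: [[0.054, -0.999, -0.004], [-0.999, -0.054, -0.0], [0.0, 0.005, -1.0]]
wrist_force: [1.6, 0.1, -0.2]
gripper_width: 0.873
time_s: 56.55
tcp_pos: [0.6784, -0.0764, 0.2809]
ee_rot: [[0.054, -0.999, -0.003], [-0.999, -0.054, 0.0], [-0.0, 0.003, -1.0]]
wrist_force: [-0.2, 0.2, 0.1]
gripper_width: 0.408
t 56.5 tcp [ 0.6784 -0.0764  0.2809] jaw -176.91 tilt [-0.18  0.01] w 0.408 F [-0.2  0.2  0.1]
turn total (units) wz=0.0002  shift total (units) [ 1.282 -0.003  0.109]
```

View pics/u_s.png

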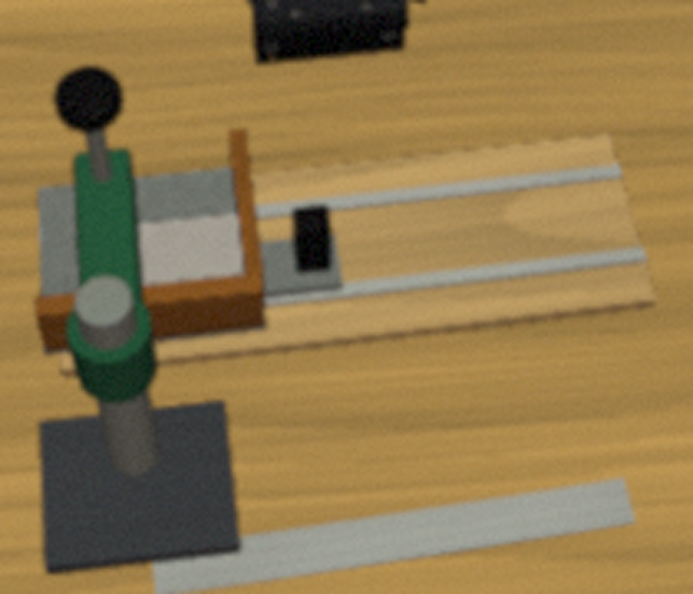

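```bash
python3 -m crank '[[1,[0.32,0,0],[0,0,0]],[1,[0.32,0,0],[0,0,0]],[1,[0.32,0,0],[0,0,0]],[1,[0.32,0,0],[0,0,0]],[1,[0,0,0],[0,0,0]],[1,[0,0,0],[0,0,0]],[1,[0,0,0],[0,0,0]],[1,[0,0,0],[0,0,0]]]'
python3 go.py .6855 -.2044 .24 183.08; python3 - <<'E'
from h import *
S=r.capture("scene");crop(S,200,300,190,300,5,"pics/v.png")
E
```

```text
time_s: 57.45
tcp_pos: [0.6862, -0.2031, 0.2825]
ee_rot: [[0.055, -0.998, -0.0], [-0.998, -0.055, 0.0], [-0.0, 0.0, -1.0]]
wrist_force: [-0.4, 0.3, -0.2]
gripper_width: 0.003
t 57.5 tcp [ 0.6862 -0.2031  0.2825] jaw -176.82 tilt [-0.02  0.01] w 0.003 F [-0.4  0.3 -0.2]
turn total (units) wz=0.0022  shift total (units) [0.012 0.007 0.425]
```

View pics/v.png

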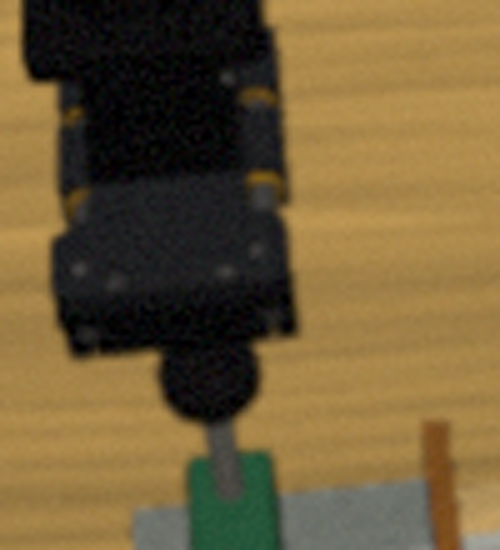

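```bash
python3 -m crank '[[1,[0.012,0,0.15],[0,0,0]],[1,[0,0,0.15],[0,0,0]],[1,[0,0,0.12],[0,0,0]],[1,[0,0,0],[0,0,0]],[1,[0,0,0],[0,0,0]],[1,[0,0,0],[0,0,0]]]'|grep -E "tcp|force"
python3 -m crank '[[1,[0,0,0.05],[0,0,0]],[1,[0,0,0.05],[0,0,0]],[1,[0,0,0.05],[0,0,0]],[1,[0,0,0],[0,0,0]],[1,[0,0,0],[0,0,0]],[1,[0,0,0],[0,0,0]]]'|grep -E "tcp|force"
```

```text
tcp_pos: [0.6867, -0.2055, 0.2417]
wrist_force: [0.0, 0.2, -0.5]
tcp_pos: [0.6866, -0.2056, 0.2261]
wrist_force: [1.1, -0.4, 2.4]
```

```bash
python3 -m crank '[[1,[0,0,0.05],[0,0,0]],[1,[0,0,0.05],[0,0,0]],[1,[0,0,0.05],[0,0,0]],[1,[0,0,0.03],[0,0,0]],[1,[0,0,0],[0,0,0]],[1,[0,0,0],[0,0,0]]]'|grep -E "tcp|force"
python3 -m crank '[[1,[0,0,0.03],[0,0,0]],[1,[0,0,0],[0,0,0]],[1,[0,0,0],[0,0,0]]]'|grep -E "tcp|force"
```

```text
tcp_pos: [0.6866, -0.2056, 0.2079]
wrist_force: [2.5, -0.3, 4.4]
tcp_pos: [0.6865, -0.2056, 0.2051]
wrist_force: [2.4, 0.7, 4.2]
```

```bash
python3 -m crank '[[1,[0,0,0.03],[0,0,0]],[1,[0,0,0],[0,0,0]],[1,[0,0,0],[0,0,0]]]'|grep -E "tcp|force"
python3 -m crank '[[1,[0,0,0.02],[0,0,0]],[1,[0,0,0],[0,0,0]],[1,[0,0,0],[0,0,0]]]'|grep -E "tcp|force"
```

```text
tcp_pos: [0.6865, -0.2056, 0.2025]
wrist_force: [2.3, 0.9, 6.3]
tcp_pos: [0.6866, -0.2056, 0.2023]
wrist_force: [1.4, 1.7, 10.4]
```

Contact at 0.2023, against 0.202 expected. Pressing firmly.

```bash
python3 -m crank '[[1,[0,0,0.03],[0,0,0]],[1,[0,0,0],[0,0,0]],[1,[0,0,0],[0,0,0]]]'|grep -E "tcp|force"
python3 -m crank '[[1,[0,0,0.03],[0,0,0]],[1,[0,0,0],[0,0,0]],[1,[0,0,0],[0,0,0]]]'|grep -E "tcp|force"
```

```text
tcp_pos: [0.6866, -0.2056, 0.2021]
wrist_force: [-1.9, 2.9, 17.8]
tcp_pos: [0.6867, -0.2057, 0.2019]
wrist_force: [-6.2, 5.0, 24.6]
```

```bash
python3 -m crank '[[1,[0,0,0.02],[0,0,0]],[1,[0,0,0],[0,0,0]],[1,[0,0,0],[0,0,0]]]'|grep -E "tcp|force"
python3 -m crank '[[1,[0,0,-0.08],[0,0,0]],[1,[0,0,-0.08],[0,0,0]],[1,[0,0,-0.1],[0,0,0]],[1,[0,0,-0.1],[0,0,0]],[1,[0,0,-0.15],[0,0,0]],[1,[0,0,-0.25],[0,0,0]],[1,[0,0,-0.2],[0,0,0]],[1,[0,0,0],[0,0,0]]]'
python3 go.py .68 -.0764 .28 183.08
```

```text
tcp_pos: [0.6867, -0.2057, 0.2017]
wrist_force: [-6.2, 5.9, 29.5]
time_s: 61.9
tcp_pos: [0.6858, -0.2057, 0.2893]
ee_rot: [[0.054, -0.999, 0.0], [-0.999, -0.054, -0.0], [0.0, -0.0, -1.0]]
wrist_force: [-0.6, 0.1, 0.4]
gripper_width: 0.003
t 61.9 tcp [ 0.6858 -0.2057  0.2893] jaw -176.92 tilt [ 0.01 -0.01] w 0.003 F [-0.6  0.1  0.4]
turn total (units) wz=-0.0000  shift total (units) [-1.295 -0.011  0.093]
```

```bash
python3 -m crank '[[-1,[-0.32,0,0],[0,0,0]],[-1,[-0.32,0,0],[0,0,0]],[-1,[-0.32,0,0],[0,0,0]],[-1,[-0.33,-0.01,0],[0,0,0]],[-1,[0,0,0],[0,0,0]],[-1,[0,0,0],[0,0,0]],[-1,[0,0,0],[0,0,0]],[-1,[0,0,0],[0,0,0]]]'
python3 go.py .679 -.0764 .0476 183.08;python3 jigpose.py w
```

```text
time_s: 62.7
tcp_pos: [0.6798, -0.0778, 0.2867]
ee_rot: [[0.052, -0.999, -0.002], [-0.999, -0.052, -0.0], [-0.0, 0.002, -1.0]]
wrist_force: [-0.6, 0.1, -0.2]
gripper_width: 0.652
t 62.7 tcp [ 0.6798 -0.0778  0.2867] jaw -176.99 tilt [-0.11 -0.  ] w 0.652 F [-0.6  0.1 -0.2]
turn total (units) wz=-0.0016  shift total (units) [-0.014  0.007  2.391]
```

View pics/w_s.png

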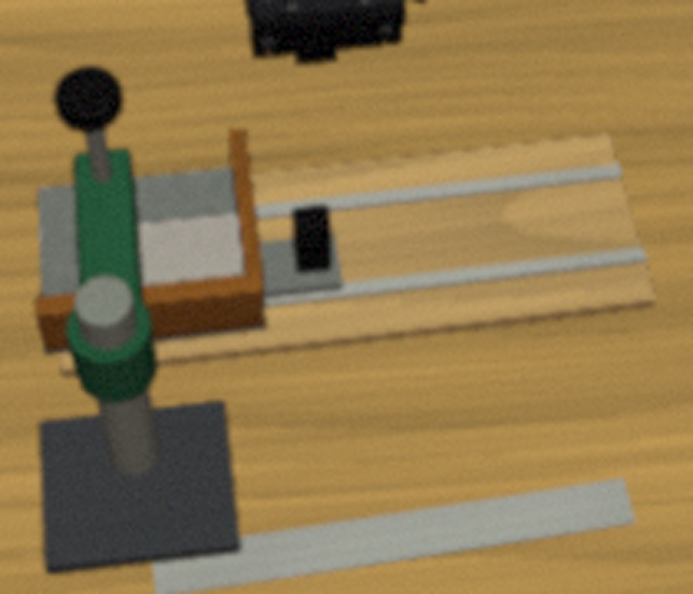

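The punch has sprung back up, and the sled and stack are unmoved. I'll re-grip the handle.

```bash
python3 -m crank '[[-1,[-0.014,0.005,0.3],[0,0,0]],[-1,[0,0,0.4],[0,0,0]],[-1,[0,0,0.4],[0,0,0]],[-1,[0,0,0.4],[0,0,0]],[-1,[0,0,0.3],[0,0,0]],[-1,[0,0,0],[0,0,0]],[-1,[0,0,0],[0,0,0]],[-1,[0,0,0],[0,0,0]]]'>/dev/null
python3 go.py .679 -.0764 .0476 183.08
```

```text
t 63.6 tcp [ 0.6813 -0.0756  0.1103] jaw -176.9 tilt [ 0.27 -0.01] w 1.002 F [-0.6 -0.9  0.4]
turn total (units) wz=0.0004  shift total (units) [0.007 0.024 0.627]
```

```bash
python3 -m crank '[[-1,[0,0,0],[0,0,0]],[-1,[0,0,0.25],[0,0,0]],[-1,[0,0,0.2],[0,0,0]],[-1,[0,0,0.14],[0,0,0]],[-1,[0,0,0],[0,0,0]],[-1,[0,0,0],[0,0,0]],[-1,[0,0,0],[0,0,0]],[-1,[0,0,0],[0,0,0]]]'>/dev/null
python3 go.py .679 -.0764 .0476 183.08
python3 -m crank '[[1,[0,0,0],[0,0,0]],[1,[0,0,0],[0,0,0]],[1,[0,0,0],[0,0,0]],[1,[0,0,0],[0,0,0]],[1,[0,0,0],[0,0,0]],[1,[0,0,0],[0,0,0]],[1,[0,0,0],[0,0,0]],[1,[0,0,0],[0,0,0]]]'>/dev/null
python3 -m crank '[[1,[0,0,0],[0,0,0]],[1,[0,0,0],[0,0,0]],[1,[0,0,0],[0,0,0]],[1,[0,0,0],[0,0,0]],[1,[0,0,0],[0,0,0]],[1,[0,0,0],[0,0,0]],[1,[0,0,0],[0,0,0]],[1,[0,0,0],[0,0,0]]]'
python3 go.py .679 -.0764 .0476 183.08
```

```text
t 64.4 tcp [ 0.6805 -0.0752  0.0499] jaw -176.9 tilt [0.14 0.01] w 0.997 F [ 0.4 -0.5  0.3]
turn total (units) wz=0.0005  shift total (units) [0.011 0.015 0.023]
time_s: 66.0
tcp_pos: [0.6791, -0.0753, 0.0485]
ee_rot: [[0.054, -0.999, -0.001], [-0.999, -0.054, -0.0], [-0.0, 0.001, -1.0]]
wrist_force: [-3.6, 1.2, 3.1]
gripper_width: 0.229
t 66.0 tcp [ 0.6791 -0.0753  0.0485] jaw -176.91 tilt [-0.07 -0.  ] w 0.229 F [-3.6  1.2  3.1]
turn total (units) wz=0.0002  shift total (units) [0.011 0.001 0.009]
```

```bash
python3 -m crank '[[1,[-0.01,0,0],[0,0,0]],[1,[-0.02,0,0],[0,0,0]],[1,[-0.03,0,0],[0,0,0]],[1,[-0.04,0,0],[0,0,0]],[1,[-0.05,0,0],[0,0,0]],[1,[-0.06,0,0],[0,0,0]],[1,[-0.07,0,0],[0,0,0]],[1,[-0.08,0,0],[0,0,0]]]'
python3 -m crank '[[1,[-0.08,0,0],[0,0,0]],[1,[-0.08,0,0],[0,0,0]],[1,[-0.08,0,0],[0,0,0]],[1,[-0.08,0,0],[0,0,0]],[1,[-0.08,0,0],[0,0,0]],[1,[-0.08,0,0],[0,0,0]],[1,[-0.08,0,0],[0,0,0]],[1,[-0.08,0,0],[0,0,0]]]'
python3 -m crank '[[1,[-0.08,0,0],[0,0,0]],[1,[-0.08,0,0],[0,0,0]],[1,[-0.08,0,0],[0,0,0]],[1,[-0.08,0,0],[0,0,0]],[1,[-0.08,0,0],[0,0,0]],[1,[-0.08,0,0],[0,0,0]],[1,[-0.08,0,0],[0,0,0]],[1,[-0.08,0,0],[0,0,0]]]'
python3 go.py .6668 .1412 .0476 183.08
```

```text
time_s: 66.8
tcp_pos: [0.6771, -0.04, 0.0485]
ee_rot: [[0.054, -0.999, -0.001], [-0.999, -0.054, -0.001], [0.001, 0.002, -1.0]]
wrist_force: [-2.8, -3.5, 2.1]
gripper_width: 0.228
time_s: 67.6
tcp_pos: [0.6734, 0.0241, 0.0484]
ee_rot: [[0.054, -0.999, -0.002], [-0.999, -0.054, -0.001], [0.001, 0.002, -1.0]]
wrist_force: [-4.3, -3.0, 2.4]
gripper_width: 0.23
time_s: 68.4
tcp_pos: [0.6698, 0.0881, 0.0485]
ee_rot: [[0.054, -0.999, -0.002], [-0.999, -0.054, -0.001], [0.001, 0.002, -1.0]]
wrist_force: [-3.9, -3.9, 3.1]
gripper_width: 0.23
t 68.4 tcp [0.6698 0.0881 0.0485] jaw -176.92 tilt [-0.13 -0.06] w 0.23 F [-3.9 -3.9  3.1]
turn total (units) wz=-0.0001  shift total (units) [-0.532  0.001  0.009]
```

```bash
python3 -m crank '[[1,[-0.08,0,0],[0,0,0]],[1,[-0.08,0,0],[0,0,0]],[1,[-0.08,0,0],[0,0,0]],[1,[-0.08,0,0],[0,0,0]],[1,[-0.07,0,0],[0,0,0]],[1,[-0.06,0,0],[0,0,0]],[1,[-0.05,0,0],[0,0,0]],[1,[-0.03,0,0],[0,0,0]]]'
python3 -m crank '[[1,[-0.02,0,0],[0,0,0]],[1,[-0.02,0,0],[0,0,0]],[1,[0,0,0],[0,0,0]]]'
python3 go.py .6668 .1412 .0476 183.08
```

```text
time_s: 69.2
tcp_pos: [0.6668, 0.1412, 0.0485]
ee_rot: [[0.054, -0.999, -0.002], [-0.999, -0.054, -0.001], [0.001, 0.002, -1.0]]
wrist_force: [-4.5, -3.1, 3.5]
gripper_width: 0.228
time_s: 69.5
tcp_pos: [0.6666, 0.1453, 0.0485]
ee_rot: [[0.054, -0.999, -0.002], [-0.999, -0.054, -0.001], [0.001, 0.002, -1.0]]
wrist_force: [-4.9, -2.1, 4.2]
gripper_width: 0.227
t 69.5 tcp [0.6666 0.1453 0.0485] jaw -176.91 tilt [-0.13 -0.04] w 0.227 F [-4.9 -2.1  4.2]
turn total (units) wz=0.0003  shift total (units) [ 0.041 -0.     0.009]
```

```bash
python3 -m crank '[[1,[-0.02,0,0],[0,0,0]],[1,[-0.02,0,0],[0,0,0]],[1,[-0.02,0,0],[0,0,0]],[1,[0,0,0],[0,0,0]]]'|grep -E "tcp|force"
python3 -m crank '[[1,[-0.02,0,0],[0,0,0]],[1,[-0.02,0,0],[0,0,0]],[1,[-0.01,0,0],[0,0,0]],[1,[0,0,0],[0,0,0]]]'|grep -E "tcp|force"
```

```text
tcp_pos: [0.6662, 0.1512, 0.0485]
wrist_force: [-5.1, -1.9, 3.2]
tcp_pos: [0.6661, 0.1531, 0.0484]
wrist_force: [-3.7, -10.3, 2.6]
```

```bash
python3 jigpose.py z1; python3 -m crank '[[1,[-0.01,0,0],[0,0,0]],[1,[-0.01,0,0],[0,0,0]],[1,[-0.01,0,0],[0,0,0]],[1,[0,0,0],[0,0,0]]]'|grep -E "tcp|force"
```

```text
tcp_pos: [0.666, 0.1532, 0.0484]
wrist_force: [-0.7, -17.9, 2.5]
```

View pics/z1_s.png

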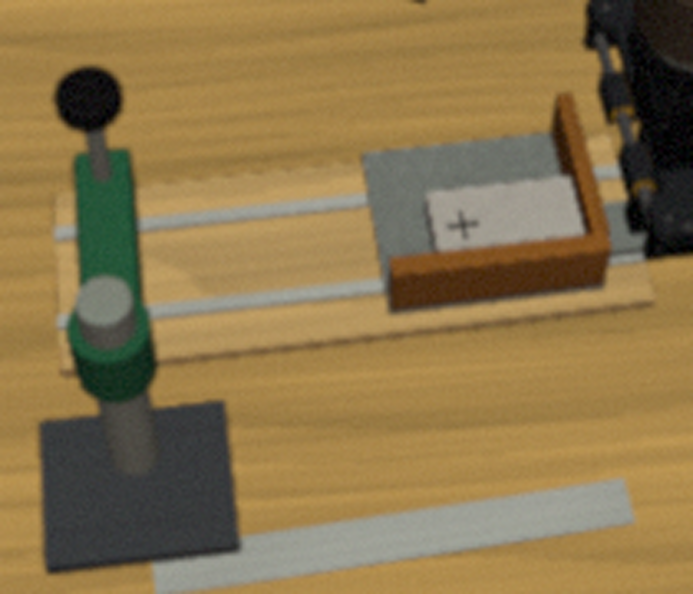

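The home stop is reached: force is up to 18 N with no further motion. I'll ease off, release, retreat and inspect.

```bash
python3 -m crank '[[1,[0.03,0,0],[0,0,0]],[1,[0,0,0],[0,0,0]],[-1,[0,0,0],[0,0,0]],[-1,[0,0,0],[0,0,0]],[-1,[0,0,0],[0,0,0]],[-1,[0,0,0],[0,0,0]],[-1,[0,0,0],[0,0,0]],[-1,[0,0,0],[0,0,0]]]'|grep -E "tcp|force|wid"
python3 -m crank '[[-1,[0,0,-0.1],[0,0,0]],[-1,[0,0,-0.3],[0,0,0]],[-1,[0,0,-0.4],[0,0,0]],[-1,[0,0,-0.4],[0,0,0]],[-1,[-0.4,0.2,0],[0,0,0]],[-1,[-0.4,0.2,0],[0,0,0]],[-1,[-0.4,0.2,0],[0,0,0]],[-1,[0,0,0],[0,0,0]]]'|grep -E "tcp|force|wid"
python3 jigpose.py z2; python3 - <<'E'
from h import *
T=r.capture("top");crop(T,205,300,150,215,8,"pics/z2c.png")
S=r.capture("scene");crop(S,320,425,250,335,7,"pics/z2d.png")
cv2.imwrite("pics/z2full.png",T["img"])
E
```

```text
tcp_pos: [0.6673, 0.1568, 0.0486]
wrist_force: [-0.1, 0.6, 0.6]
gripper_width: 0.685
tcp_pos: [0.5987, 0.2773, 0.1699]
wrist_force: [0.7, -0.8, -0.2]
gripper_width: 1.002
```

View pics/z2c.png

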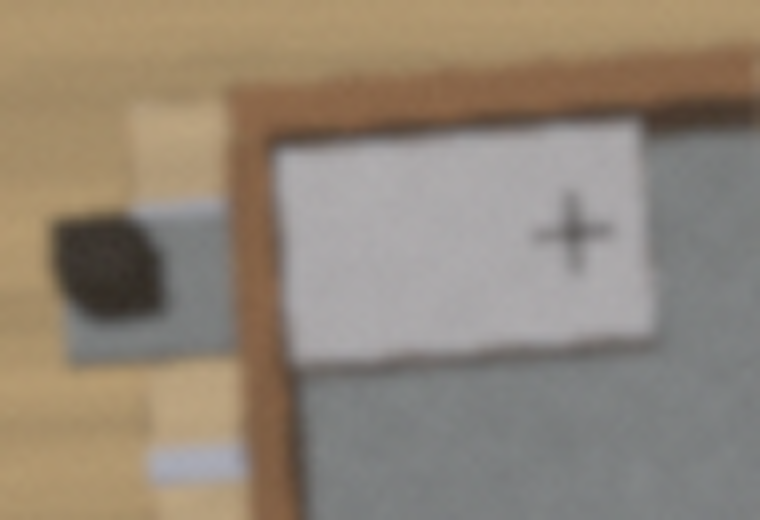

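View pics/z2d.png

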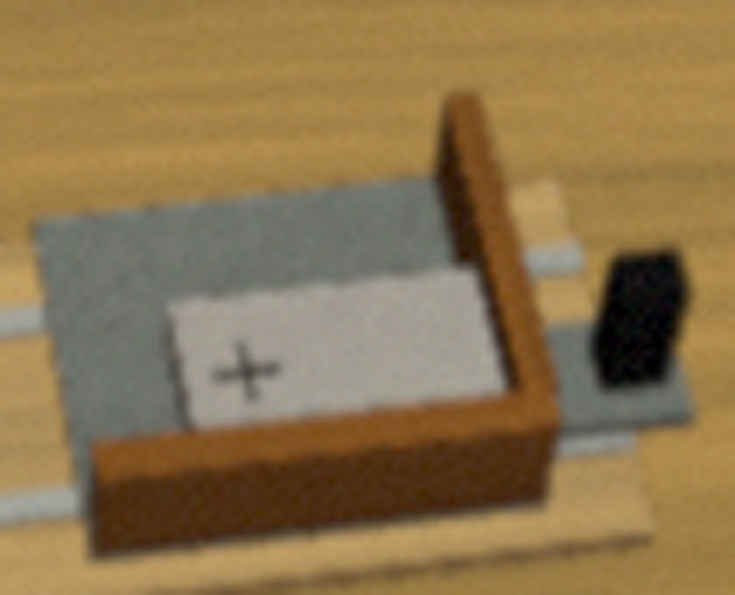

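View pics/z2full.png

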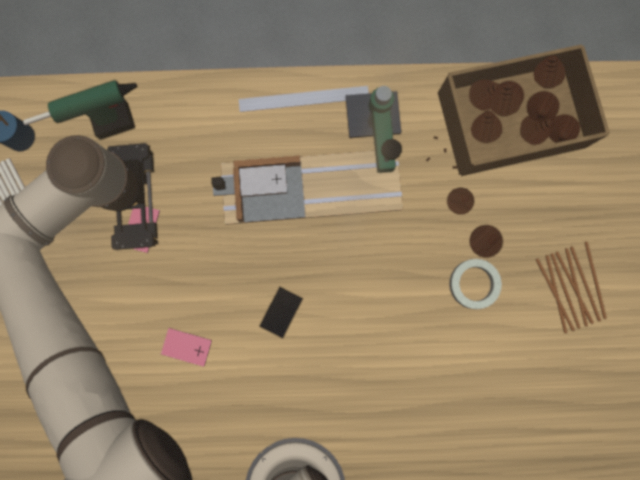

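```bash
python3 - <<'E'
from h import *
T=r.capture("top")
ex=np.array([np.cos(np.radians(3.08)),np.sin(np.radians(3.08))]);ey=np.array([-ex[1],ex[0]])
im=cv2.GaussianBlur(T["img"],(3,3),0).astype(float).mean(2)
J=lambda px,z:plane(T,px,z)[:,:2]@np.c_[ex,ey]
def edgecol(cols,y0,y1,sgn): # strongest gradient along column, subpixel
    o=[]
    for x in cols:
        g=sgn*np.gradient(im[y0:y1,x]);i=int(np.argmax(g[1:-1]))+1
        a,b,c=g[i-1:i+2];o.append((x,y0+i+.5*(a-c)/(a-2*b+c)))
    return np.array(o)
def edgerow(rows,x0,x1,sgn):
    o=[]
    for y in rows:
        g=sgn*np.gradient(im[y,x0:x1]);i=int(np.argmax(g[1:-1]))+1
        a,b,c=g[i-1:i+2];o.append((x0+i+.5*(a-c)/(a-2*b+c),y))
    return np.array(o)
def rep(n,px,z,ax):
    P=J(px,z);k=np.polyfit(P[:,1-ax],P[:,ax],1);print(n,"mean",P[:,ax].mean().round(4),"slope deg",np.degrees(np.arctan(k[0])).round(2),"sd mm",(1000*np.std(P[:,ax]-np.polyval(k,P[:,1-ax]))).round(2))
cols=range(246,284,2)
rep("blank -x edge",edgecol(cols,186,202,-1),.046,0)
rep("blank +x edge",edgecol(cols,160,174,1),.046,0)
rep("far fence outer top",edgecol(cols,150,164,-1),.066,0)
rep("blank -y edge",edgerow(range(171,190,2),280,294,-1),.046,1)
rep("blank +y edge",edgerow(range(171,190,2),236,246,1),.046,1)
rep("end fence outer top",edgerow(range(175,200,2),228,240,-1),.066,1)
E
```

```text
blank -x edge mean 0.6427 slope deg -0.27 sd mm 0.25
blank +x edge mean 0.7019 slope deg -0.13 sd mm 0.19
far fence outer top mean 0.7161 slope deg -0.01 sd mm 0.46
blank -y edge mean -0.0321 slope deg 0.43 sd mm 0.34
blank +y edge mean 0.0672 slope deg 0.24 sd mm 0.33
end fence outer top mean 0.0793 slope deg 0.72 sd mm 0.57
```

```bash
python3 -c "
from station import r
print(r.sense()['time_s'],r.sense()['wrist_force']);print(r.finish_job())"
```

```text
72.65 [ 0.09598194 -0.41955371 -0.23230792]
the job is handed in; nothing more can be done
None
```

The job is done and handed in at 72.65 s.

**What I did:**
- **Stacking:** I put the three white blanks on the sled, crosses up and towards the punch, then tapped the stack twice against each fence.
- **Punching:** I slid the sled about 218 mm by its handle and pressed the punch with about 30 N. It bottomed at a cap height of 0.202 m, as expected for a stack of three, and sprang back.
- **Home:** I drew the sled to its stop, where the force rose to 18 N with no further motion, then let go and moved clear.

**Last checks:**
- **Flush:** The top blank sits about 0.2 mm from the far fence and about 0.1 mm from the end fence, square to within about 0.5°. I measured only the top blank; the finger tap covered all three layers.
- **Under the punch:** Before pressing, the cross and the punch axis agreed to within about 0.5 mm along the slide, in the top view. The axis came from the cap, because the tip itself was hidden. Across the slide they agreed to about 1.5 mm, the limit of the measurement.
- **Cameras:** The two views disagreed by up to about 5 mm in absolute x, but agreed on the slide distance to about 0.1 mm.
- **Bystanders:** The cones, tape, and the pink and black look-alikes look unmoved in the last picture, though the gripper partly hid one pink blank.

**Unexpected:** The sled wasn't on its home stop at the start, so the end-fence taps slid it about 30 mm towards home. I saw no blank knocked aside and noticed no slack grip.

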